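# Set the hall shelf in order on its shaped plates

## Robot

A 6-joint arm with a two-finger parallel gripper is mounted at the origin on the work surface. World frame = base frame: x ahead of the robot, y to its left, z up, the work surface at z = 0. Lengths are in m, angles in degrees, forces in N, time in s.
With the tool pointing down it reaches from about 0.425 to 0.95 m from the base axis. Payload 3.5 kg.
Tool frame: the origin (TCP) lies at the very end of the fingers, on their centre line; the grasp point (between the pads) lies 19 mm behind it; z points along the fingers, y is the line along which they close (so a half turn about z gives the same grasp; the last joint's range is limited). The gripper opens to 85 mm and grips with 20 to 120 N. Pads are 22 mm wide; open, the fingers measure 114 mm over their backs; the gripper's body (76 mm by 85 mm) begins 54 mm behind the grasp point. The pads swing forward as they close: fully open they stand 13 mm farther back than shut.
Start: joints at [-74.828, 16.404, 90.338, -0, 73.258, -8.594], TCP at [0.272, -0.618, 0.231] pointing down, gripper open.
Joint ranges: [-158.93, 158.93], [-51.34, 127.21], [12.03, 142.37], [-87.48, 267.48], [13.55, 161.25], [-162.69, 162.69]. Speed limits (degrees/s): [159.86, 159.86, 180, 180, 180, 180].

## Interface

Orientations are given as a 3x3 rotation matrix whose columns are the frame's x, y, z axes.
In Python, from plant import status, viewer, workorder gives the robot as it stands.
- The arm moves only by the tool carry_out, never from a script. Its argument "targets" is a list of rows, each an object with "linear": the shift along the tool's x, y, z in units of 2.5 cm (1.0 is 2.5 cm), a list of three; "roll": the turn about the tool's z in units of 0.08 rad (1.0 is 0.08 rad). In form: [{"linear": [dx, dy, dz], "roll": roll}, ...]. A call has exactly 10 rows; each row shifts and turns the commanded pose from where the row before left it, along the tool's axes as they then stand; what a row does not reach is not made up. A row lasts 1/10 s, in which the tool goes at most 50 mm and 8.59 degrees, less where a joint would pass 70% of its speed; a pose out of reach is approached as far as the arm can. A call with a number of a shift or a turn outside -1 to 1 is refused whole. A call with a gripper value outside its range is refused whole. "hand" is the opening, from -1 (shut) to 1 (fully open), so that 0 is half open, set as the call begins (left out, the last holds). The fingers move at their own pace and stop on an object; "force" is the grip in N (left out, the last holds). Time passes only in rows, so rows that do not move let the fingers close, or fill a call up. It gives the time, the measured TCP pose, the force, the opening and the grip force at its end, in the units of the state.
- status.sense(): the state, without advancing time (a new reading comes with each control period).
- viewer.camera(name): name is "scene" or "side" or "wrist"; returns the picture (480x640x3 uint8, blue, green, red); there is no depth.
- viewer.camera_params(name): a dict with "K" (3x3 intrinsics, pixels), "R" (3x3) and "t" (3): a world point X has camera coordinates R X + t; the wrist camera has in their place "hand_eye" (4x4, takes a point from camera to tool coordinates, whose origin is the TCP and whose axes are the flange's). Camera axes: x right, y down, z forward; pixel columns grow to the right and rows downward; lengths in m; the calibration is good to about 2 mm. A picture is of the moment at which its call begins: read the wrist's pose just before it. camera_params takes no time and is no camera call.
- workorder.hand_in(): hands the job in; it is judged then, once.
The state is a dict: "time_s": time; "joint_positions": joint angles; "joint_vel": joint speeds; "joint_efforts": joint torques, N m; "position": TCP position; "ee_rot": TCP orientation; "ft_force": force on the tool from outside, world axes, zero at the start; "moment": the same for the moment, N m; "opening": finger opening in m; "gripper_force": force on a finger pad.
Only numpy, scipy, OpenCV 4.12 (cv2) and the standard library are available. Lean on these libraries where they do the work, as an engineer would, in place of code of your own. Each camera call takes 0.05 s, during which the arm holds its last target. There are 200 camera calls.

## Task

Tidy the hall shelf: lay the cork tile square in the middle of the square plate and then stand the porcelain cat upright in the middle of the cork; stand the round wooden box in the middle of the round plate, and lay the shoe horn along the middle of the long plate and the carabiner along the middle of the oval one, either end first. The cork must be down before the cat; apart from that the order is free. Set the cat down without dropping it or knocking it over, leave the little cactus pot where it stands, and let go of everything.

Things in the scene. Friction and masses are not known exactly. Their poses are not given: they have to be found in the camera images.
- square_plate_top (a point): Flat plate of copper-coloured aluminium with a black rubber face and a narrow copper border, 4 mm thick, no rim, fixed on the shelf (the work surface); square, 86 x 86 mm. The point is the centre of its top face, 4 mm above the shelf; x and y run parallel to its edges.
- round_plate_top (a point): Flat plate of copper-coloured aluminium with a black rubber face and a narrow copper border, 4 mm thick, no rim, fixed on the shelf (the work surface); a disc 84 mm across. The point is the centre of its top face, 4 mm above the shelf; z is up.
- long_plate_top (a point): Flat plate of copper-coloured aluminium with a black rubber face and a narrow copper border, 4 mm thick, no rim, fixed on the shelf (the work surface); a long rectangle, 150 x 56 mm. The point is the centre of its top face, 4 mm above the shelf; x runs along its length.
- oval_plate_top (a point): Flat plate of copper-coloured aluminium with a black rubber face and a narrow copper border, 4 mm thick, no rim, fixed on the shelf (the work surface); an oval with straight sides and half-round ends, 110 mm long and 66 mm wide. The point is the centre of its top face, 4 mm above the shelf; x runs along its length.
- cork_tile_mid (a point): Loose square tile of bare cork, 56 x 56 x 10 mm, lying flat, about 30 g. The point is its centre, 5 mm above its underside; x and y run parallel to its edges, z up.
- porcelain_cat_mid (a point): Loose white porcelain figure of a sitting cat, 64 mm tall to the tips of the ears, about 120 g. Its body is a round upright pillar 40 mm across from the foot to 34 mm up; above it is a head 27 mm across with two ears. Tail and forelegs are slight reliefs and do not touch anything. The point is on its axis 32 mm above its underside (half-way up); z is up, the face looks to its own -x.
- wooden_box_mid (a point): Loose round wooden box with a closed lid that stays shut: an upright cylinder 56 mm across and 45 mm tall, about 90 g. The point is its centre, 22.5 mm above its underside; z is up.
- shoe_horn_mid (a point): Loose short red plastic shoe horn lying flat, 142 mm long and 12 mm thick, about 40 g. The point is 71 mm from either end, 6 mm above its underside, close to the centre of mass; x runs along its length towards the wider blade (34 mm wide with raised edges, beginning 23 mm from the point; it narrows to the shank from there), z up. Around the point, from 60 mm behind to 8 mm ahead of it, the shank has straight, parallel sides 22 mm apart.
- carabiner_mid (a point): Loose oval steel carabiner lying flat: a closed loop of round bar 10 mm thick, 84 mm long and 44 mm wide over all, about 100 g; the gate does not move. The long sides are straight and parallel for 40 mm. The point is the centre of the loop (empty space there), 5 mm above its underside; x runs along its length, z up.
- cactus_pot_mid (a point): Bystander: small terracotta pot, 52 mm across at the rim, with a round cactus, 58 mm tall, about 180 g, loose. It is not to be moved. The point is on its axis, 29 mm above its underside; z is up.
There are look-alikes about, which are no part of the job. Leave any red look-alike of the part that bears porcelain_cat_mid alone. What is shaped like the part that bears long_plate_top but purple is not meant.

How it is judged:
By the outcome, as a careful person would: the job done as asked, in the order asked, and still so for the second after the job is handed in, with the robot touching nothing.
It also fails if it takes over 131 s, if anything falls off the work surface, if the arm or the gripper's body presses on something with over 40 N, if the wrist force passes 120 N, or if a joint passes its speed limit or range.

## Working session

There is one attempt and no reset: what is moved stays moved. The work goes in short steps, Python scripts to look and compute and a tool call to move; the robot and the scene stay as the last step left them, time stands still between calls to the robot, and variables do not carry over. Pictures are saved under pics/ and viewed, at most 14 in all, crops included, and the job is handed in when it is done.

Besides the shell and the picture viewer there is one more tool, called after "Call:" as name(argument=value, ...), one argument or row to a line, values as JSON. carry_out: Moves the arm, as the interface text tells. Its arguments: {"type":"object","properties":{"targets":{"type":"array"},"hand":{"type":"number"},"force":{"type":"number"}},"required":["targets"]}

```bash
mkdir -p pics; ls
python3 - <<'E'
from plant import status, viewer
import cv2,numpy as np
s=status.sense();print({k:np.round(v,3).tolist() for k,v in s.items()})
for n in ("scene","side"):
    cv2.imwrite(f"pics/{n}0.png",viewer.camera(n)); print(n,viewer.camera_params(n))
print(viewer.camera_params("wrist"))
E
```

```text
pics
{'time_s': 0.0, 'joint_positions': [-74.828, 16.456, 90.424, 0.0, 73.257, -8.595], 'joint_vel': [0.031, 0.02, -0.055, -0.04, -0.095, -0.004], 'joint_efforts': [0.0, -40.598, -29.263, -0.0, 0.006, 0.0], 'position': [0.272, -0.617, 0.23], 'ee_rot': [[0.915, 0.403, -0.001], [0.403, -0.915, 0.002], [0.0, -0.002, -1.0]], 'ft_force': [0.121, 0.984, -0.773], 'moment': [0.033, 0.005, -0.002], 'gripper_force': 0.0, 'opening': 0.085}
scene {'K': array([[538.32212744,   0.        , 327.92977237],
       [  0.        , 538.32212744, 239.58740615],
       [  0.        ,   0.        ,   1.        ]]), 'R': array([[-0.30319934,  0.95268127, -0.02164616],
       [ 0.49995916,  0.1396964 , -0.854708  ],
       [-0.81124041, -0.2699691 , -0.51865758]]), 't': array([ 0.2027396 , -0.16155248,  1.69446186])}
side {'K': array([[553.51231582,   0.        , 323.41588831],
       [  0.        , 553.51231582, 244.36095567],
       [  0.        ,   0.        ,   1.        ]]), 'R': array([[ 0.99842267, -0.05588908,  0.00534541],
       [-0.03845522, -0.75012002, -0.66018267],
       [ 0.0409067 ,  0.65893578, -0.75108606]]), 't': array([-0.47021279,  0.02906899,  1.33589362])}
{'K': array([[404.61084735,   0.        , 306.75184047],
       [  0.        , 404.61084735, 237.76911668],
       [  0.        ,   0.        ,   1.        ]]), 'hand_eye': array([[-2.95287211e-04, -9.50154859e-01, -3.11778217e-01,
         7.99437538e-02],
       [ 9.99999736e-01, -4.87391633e-04,  5.38236433e-04,
        -9.01390559e-04],
       [-6.63366056e-04, -3.11777976e-01,  9.50154753e-01,
        -1.42863042e-01],
       [ 0.00000000e+00,  0.00000000e+00,  0.00000000e+00,
         1.00000000e+00]])}
```

View pics/scene0.png

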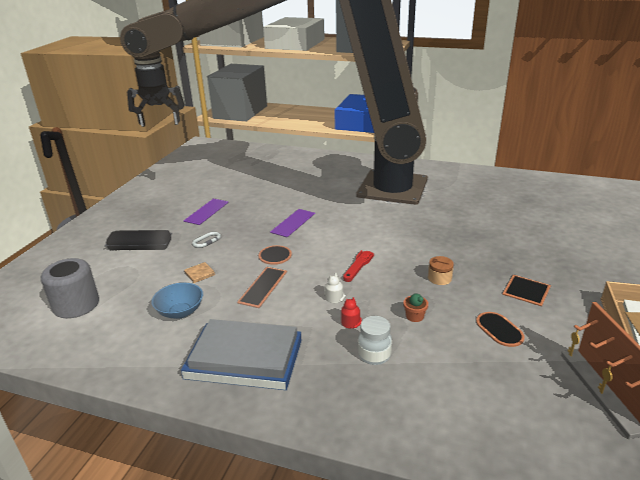

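View pics/side0.png

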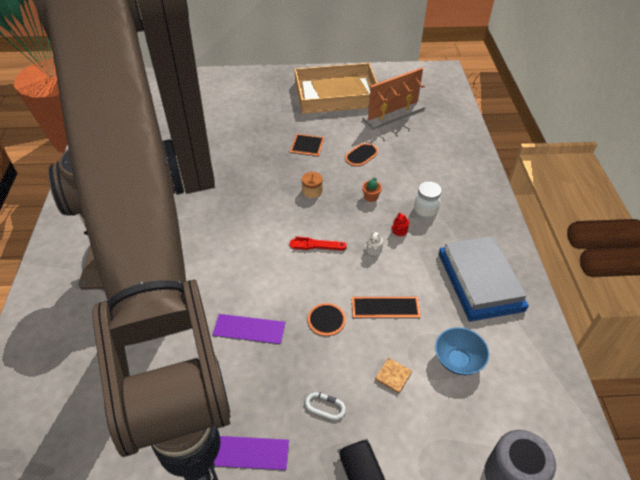

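```bash
cat > h.py <<'E'
import numpy as np,cv2
from plant import status,viewer
def ray(name,uv,s=None):
    p=viewer.camera_params(name);d=np.linalg.solve(p["K"],[uv[0],uv[1],1.])
    if name=="wrist":
        T=np.eye(4);T[:3,:3]=s["ee_rot"];T[:3,3]=s["position"];M=T@p["hand_eye"]
        return M[:3,3],M[:3,:3]@d
    R=np.array(p["R"]);return -R.T@p["t"],R.T@d
def p2w(name,uv,z,s=None):
    o,d=ray(name,uv,s);return (o+d*(z-o[2])/d[2])
def crop(src,dst,x0,y0,w,h,f):
    cv2.imwrite(dst,cv2.resize(cv2.imread(src)[y0:y0+h,x0:x0+w],None,fx=f,fy=f,interpolation=cv2.INTER_CUBIC))
E
python3 -c "
from h import *
crop('pics/side0.png','pics/s1.png',270,120,200,150,4)
crop('pics/side0.png','pics/s2.png',270,280,200,150,4)"
```

```text
(no output)
```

View pics/s1.png

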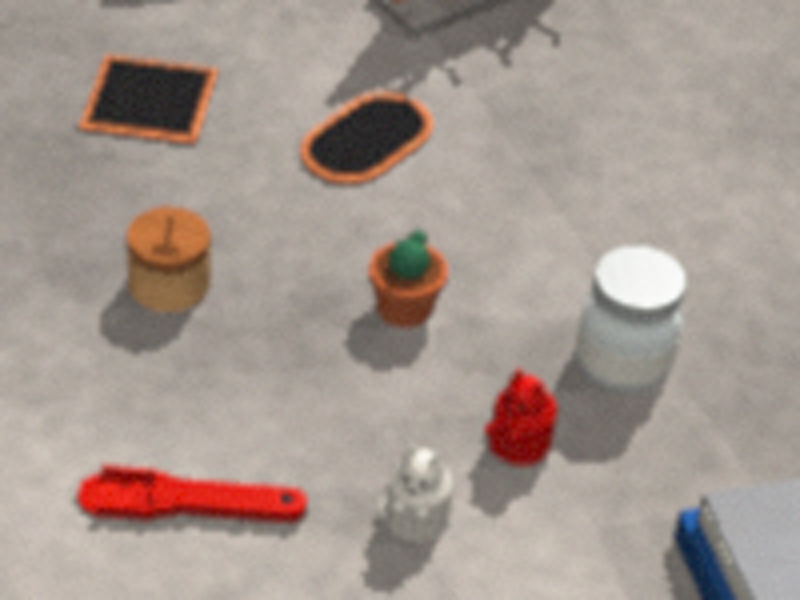

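View pics/s2.png

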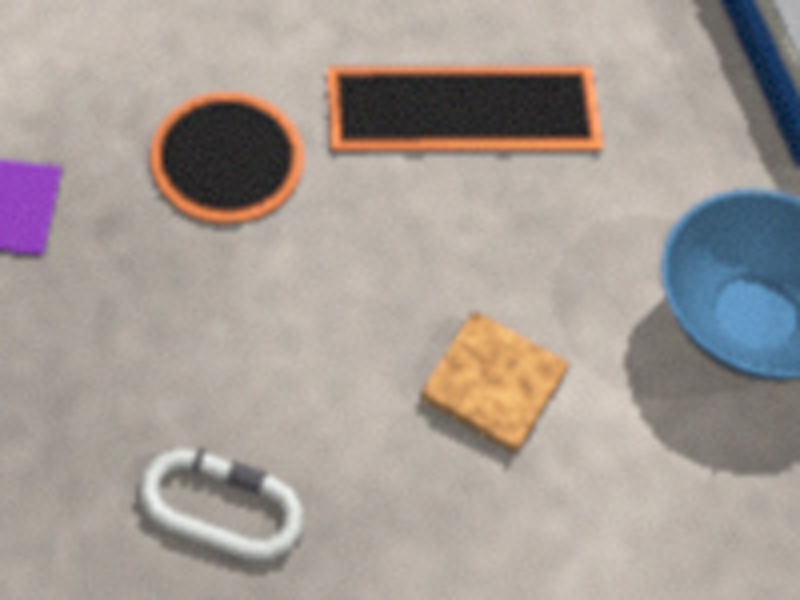

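Run:
```python
from h import *
def A(l,z,oy): return np.array([p2w("side",(270+u/4,oy+v/4),z)[:2] for u,v in l])
def show(n,P): 
    print(n,P.mean(0).round(3)," edges",[(round(float(np.hypot(*d)),3),round(float(np.degrees(np.arctan2(d[1],d[0]))),1)) for d in np.diff(P,axis=0)])
show("square",A([(107,57),(216,68),(195,142),(80,128)],.004,120))
show("oval",A([(312,172),(426,103)],.004,120))
show("box",A([(169,238)],.045,120))
show("horn",A([(80,495),(307,503)],.006,120))
show("cat",A([(421,468)],.05,120));show("catfoot",A([(416,520)],.0,120))
show("cactus",A([(408,268)],.045,120));show("redcat",A([(522,455)],0,120));show("jar",A([(630,360)],0,120))
show("round",A([(227,157)],.004,280))
show("long",A([(330,68),(592,68),(601,151),(332,151)],.004,280))
show("cork",A([(476,313),(566,366),(517,448),(424,393)],.01,280))
show("carab",A([(150,475),(297,540)],.005,280))
```

```text
square [0.447 0.401]  edges [(0.082, -12.0), (0.086, -103.3), (0.084, 166.5)]
oval [0.603 0.349]  edges [(0.115, 39.0)]
box [0.453 0.203]  edges []
horn [0.459 0.009]  edges [(0.139, -5.6)]
cat [ 0.593 -0.012]  edges []
catfoot [ 0.594 -0.01 ]  edges []
cactus [0.606 0.167]  edges []
redcat [0.667 0.04 ]  edges []
jar [0.75 0.12]  edges []
round [ 0.467 -0.208]  edges []
long [ 0.601 -0.183]  edges [(0.149, -3.0), (0.056, -94.6), (0.148, 177.0)]
cork [ 0.594 -0.353]  edges [(0.053, -38.1), (0.054, -126.0), (0.053, 142.8)]
carab [ 0.452 -0.411]  edges [(0.079, -28.2)]
```

```bash
cat >> h.py <<'E'
from scipy.linalg import logm
def pose(x,y,z,yaw):
    a=np.radians(yaw);c,s=np.cos(a),np.sin(a)
    T=np.eye(4);T[:3,:3]=[[c,s,0],[s,-c,0],[0,0,-1]];T[:3,3]=[x,y,z];return T
def plan(*wps,start=None):
    "wps: (x,y,z,yaw,rows); prints per-row linear/roll; starts at measured pose with vertical tool"
    s=status.sense()
    if start is None:
        R=s["ee_rot"];start=(*s["position"],np.degrees(np.arctan2(R[1][0],R[0][0])))
    T=pose(*start)
    print("t",round(s["time_s"],2),"from",np.round(start,4))
    for w in wps:
        T1=pose(*w[:4]);X=logm(np.linalg.inv(T)@T1).real/w[4]
        print("  rows",w[4],"lin",(X[:3,3]/.025).round(3),"roll",(X[1,0]/.08).round(3));T=T1
E
python3 -c "
from h import *
plan((.50,-.33,.25,0,20))"
```

```text
t 0.1 from [ 0.2719 -0.6172  0.23   23.7645]
  rows 20 lin [ 0.569 -0.471 -0.04 ] roll 0.259
```

Call:
carry_out(
  targets=[
    {"linear": [0.57, -0.47, -0.04], "roll": 0.26},
    {"linear": [0.57, -0.47, -0.04], "roll": 0.26},
    {"linear": [0.57, -0.47, -0.04], "roll": 0.26},
    {"linear": [0.57, -0.47, -0.04], "roll": 0.26},
    {"linear": [0.57, -0.47, -0.04], "roll": 0.26},
    {"linear": [0.57, -0.47, -0.04], "roll": 0.26},
    {"linear": [0.57, -0.47, -0.04], "roll": 0.26},
    {"linear": [0.57, -0.47, -0.04], "roll": 0.26},
    {"linear": [0.57, -0.47, -0.04], "roll": 0.26},
    {"linear": [0.57, -0.47, -0.04], "roll": 0.26},
  ],
  hand=1,
  force=40,
)

```text
time_s: 1.1
position: [0.3702, -0.4605, 0.2407]
ee_rot: [[0.979, 0.204, -0.001], [0.204, -0.979, 0.001], [-0.0, -0.001, -1.0]]
ft_force: [-0.0, -0.5, -0.6]
opening: 0.0852
gripper_force: 0.0
```

Call:
carry_out(
  targets=[
    {"linear": [0.57, -0.47, -0.04], "roll": 0.26},
    {"linear": [0.57, -0.47, -0.04], "roll": 0.26},
    {"linear": [0.57, -0.47, -0.04], "roll": 0.26},
    {"linear": [0.57, -0.47, -0.04], "roll": 0.26},
    {"linear": [0.57, -0.47, -0.04], "roll": 0.26},
    {"linear": [0.57, -0.47, -0.04], "roll": 0.26},
    {"linear": [0.57, -0.47, -0.04], "roll": 0.26},
    {"linear": [0.57, -0.47, -0.04], "roll": 0.26},
    {"linear": [0.57, -0.47, -0.04], "roll": 0.26},
    {"linear": [0.57, -0.47, -0.04], "roll": 0.24},
  ],
)

```text
time_s: 2.1
position: [0.4983, -0.3281, 0.2507]
ee_rot: [[1.0, -0.0, -0.001], [-0.0, -1.0, 0.001], [-0.001, -0.001, -1.0]]
ft_force: [0.7, 0.3, 0.7]
opening: 0.0855
gripper_force: 0.0
```

Run:
```python
from h import *
import pickle,time
s=status.sense();im=viewer.camera("wrist");cv2.imwrite("pics/w1.png",im);pickle.dump(s,open("w1.pkl","wb"))
print(np.round(s["position"],4),np.round(s["ee_rot"],3).tolist(),s["ft_force"])
```

```text
[ 0.4983 -0.3281  0.2507] [[1.0, -0.0, -0.001], [-0.0, -1.0, 0.001], [-0.001, -0.001, -1.0]] [0.69167493 0.31465375 0.71870007]
```

View pics/w1.png

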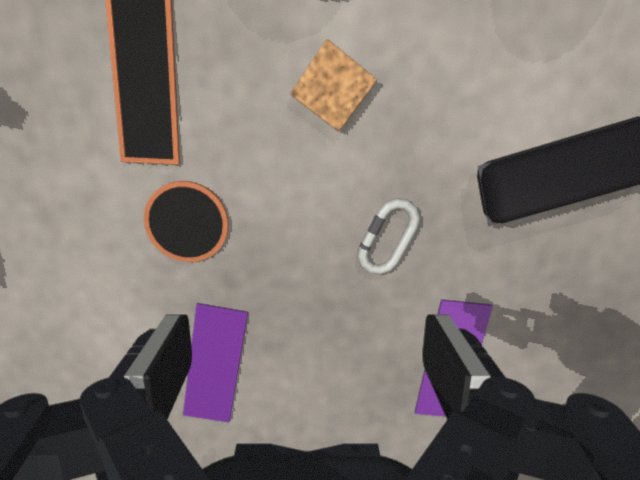

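```bash
cat >> h.py <<'E'
def seg(im,lo,hi,box):
    hsv=cv2.cvtColor(im,cv2.COLOR_BGR2HSV);m=cv2.inRange(hsv,lo,hi)
    k=np.zeros_like(m);x0,y0,x1,y1=box;k[y0:y1,x0:x1]=255
    cs,_=cv2.findContours(m&k,cv2.RETR_EXTERNAL,cv2.CHAIN_APPROX_NONE)
    c=max(cs,key=cv2.contourArea);return c[:,0,:].astype(float)
def fit(name,c,z,s=None):
    "world-plane rectangle of hull: centre, size, angle of long side"
    P=np.array([p2w(name,q,z,s)[:2] for q in cv2.convexHull(c.astype(np.float32))[:,0,:]])
    (x,y),(w,h),a=cv2.minAreaRect((P*1000).astype(np.float32))
    if w<h: w,h,a=h,w,a+90
    a=(a+90)%180-90
    print("centre",round(x/1000,4),round(y/1000,4),"size",round(w,1),round(h,1),"ang",round(a,1));return x/1000,y/1000,a
E
python3 - <<'E'
from h import *
import pickle
s=pickle.load(open("w1.pkl","rb"));im=cv2.imread("pics/w1.png")
OR=((5,90,90),(22,255,255))
print("cork");fit("wrist",seg(im,*OR,(280,30,390,140)),.010,s)
print("round");fit("wrist",seg(im,*OR,(135,170,240,270)),.004,s)
print("carab");fit("wrist",seg(im,(0,0,175),(180,60,255),(345,190,435,280)),.006,s)
c=np.array([(122,163),(180,163)]);print([p2w("wrist",q,.004,s).round(4) for q in c])
E
```

```text
cork
centre 0.5935 -0.3504 size 55.6 55.3 ang 53.6
round
centre 0.4663 -0.2058 size 83.7 83.1 ang -3.6
carab
centre 0.451 -0.4091 size 80.2 40.6 ang -22.6
[array([ 0.5252, -0.1507,  0.004 ]), array([ 0.5252, -0.2062,  0.004 ])]
```

```bash
python3 -c "
from h import *
plan((.5935,-.3504,.10,53.6,10),(.5935,-.3504,.0035,53.6,10))"
```

```text
t 2.15 from [ 0.5001 -0.3264  0.2509  0.0417]
  rows 10 lin [0.301 0.264 0.604] roll -1.168
  rows 10 lin [0.    0.    0.386] roll 0.0
```

Call:
carry_out(
  targets=[
    {"linear": [0.215, 0.189, 0.431], "roll": -0.834},
    {"linear": [0.215, 0.189, 0.431], "roll": -0.834},
    {"linear": [0.215, 0.189, 0.431], "roll": -0.834},
    {"linear": [0.215, 0.189, 0.431], "roll": -0.834},
    {"linear": [0.215, 0.189, 0.431], "roll": -0.834},
    {"linear": [0.215, 0.189, 0.431], "roll": -0.834},
    {"linear": [0.215, 0.189, 0.431], "roll": -0.834},
    {"linear": [0.215, 0.189, 0.431], "roll": -0.834},
    {"linear": [0.215, 0.189, 0.431], "roll": -0.834},
    {"linear": [0.215, 0.189, 0.431], "roll": -0.834},
  ],
)

```text
time_s: 3.15
position: [0.5619, -0.3577, 0.1424]
ee_rot: [[0.784, 0.621, -0.001], [0.621, -0.784, 0.001], [-0.0, -0.001, -1.0]]
ft_force: [0.8, 0.7, -0.1]
opening: 0.0852
gripper_force: 0.0
```

Call:
carry_out(
  targets=[
    {"linear": [0.215, 0.189, 0.431], "roll": -0.834},
    {"linear": [0.215, 0.189, 0.431], "roll": -0.834},
    {"linear": [0.215, 0.189, 0.431], "roll": -0.834},
    {"linear": [0.215, 0.189, 0.431], "roll": -0.834},
    {"linear": [0, 0, 0], "roll": 0},
    {"linear": [0, 0, 0], "roll": 0},
    {"linear": [0, 0, 0], "roll": 0},
    {"linear": [0, 0, 0], "roll": 0},
    {"linear": [0, 0, 0], "roll": 0},
    {"linear": [0, 0, 0], "roll": 0},
  ],
)

```text
time_s: 4.15
position: [0.5908, -0.3565, 0.101]
ee_rot: [[0.595, 0.804, 0.001], [0.804, -0.595, -0.0], [-0.0, 0.001, -1.0]]
ft_force: [0.6, -0.1, -0.0]
opening: 0.0852
gripper_force: 0.0
```

```bash
cat >> h.py <<'E'
import pickle
def snap(n):
    s=status.sense();im=viewer.camera("wrist");cv2.imwrite(f"pics/{n}.png",im);pickle.dump(s,open(n+".pkl","wb"));return s,im
OR=((5,90,90),(22,255,255))
E
python3 - <<'E'
from h import *
s,im=snap("w2")
c=seg(im,*OR,(0,0,640,400));print(c.min(0),c.max(0));x,y,a=fit("wrist",c,.010,s)
plan((x,y,.0035,53.6,10))
E
```

```text
[258. 186.] [352. 275.]
centre 0.5938 -0.3498 size 56.4 55.5 ang 53.5
t 4.2 from [ 0.5907 -0.3564  0.1008 53.5286]
  rows 10 lin [ 0.028 -0.006  0.389] roll -0.002
```

View pics/w2.png

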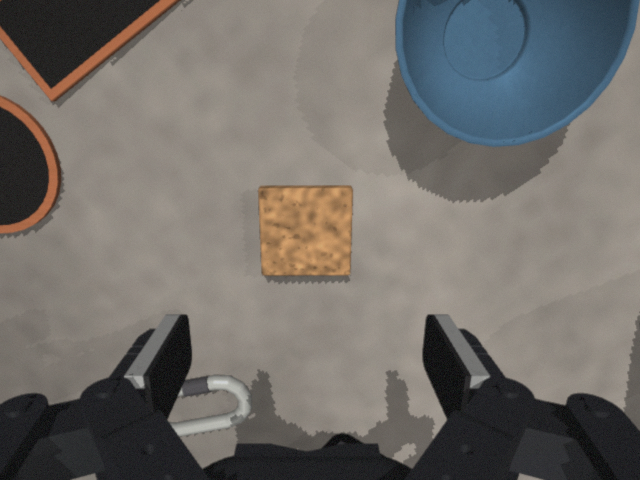

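```bash
sed -i 's/from scipy.linalg import logm/from scipy.linalg import logm,expm/; s/print("  rows",w\[4\],"lin",(X\[:3,3\]/print("  rows",w[4],"lin",(expm(X)[:3,3]/' h.py; tail -22 h.py | head -8
```

```text
R=s["ee_rot"];start=(*s["position"],np.degrees(np.arctan2(R[1][0],R[0][0])))
    T=pose(*start)
    print("t",round(s["time_s"],2),"from",np.round(start,4))
    for w in wps:
        T1=pose(*w[:4]);X=logm(np.linalg.inv(T)@T1).real/w[4]
        print("  rows",w[4],"lin",(expm(X)[:3,3]/.025).round(3),"roll",(X[1,0]/.08).round(3));T=T1
def seg(im,lo,hi,box):
    hsv=cv2.cvtColor(im,cv2.COLOR_BGR2HSV);m=cv2.inRange(hsv,lo,hi)
```

Call:
carry_out(
  targets=[
    {"linear": [0.028, -0.006, 0.389], "roll": 0},
    {"linear": [0.028, -0.006, 0.389], "roll": 0},
    {"linear": [0.028, -0.006, 0.389], "roll": 0},
    {"linear": [0.028, -0.006, 0.389], "roll": 0},
    {"linear": [0.028, -0.006, 0.389], "roll": 0},
    {"linear": [0.028, -0.006, 0.389], "roll": 0},
    {"linear": [0.028, -0.006, 0.389], "roll": 0},
    {"linear": [0.028, -0.006, 0.389], "roll": 0},
    {"linear": [0.028, -0.006, 0.389], "roll": 0},
    {"linear": [0.028, -0.006, 0.389], "roll": 0},
  ],
)

```text
time_s: 5.2
position: [0.5937, -0.3497, 0.0024]
ee_rot: [[0.594, 0.804, 0.0], [0.804, -0.594, -0.0], [-0.0, 0.0, -1.0]]
ft_force: [0.3, -0.3, -0.3]
opening: 0.0853
gripper_force: 0.0
```

Call:
carry_out(
  targets=[
    {"linear": [0, 0, 0], "roll": 0},
    {"linear": [0, 0, 0], "roll": 0},
    {"linear": [0, 0, 0], "roll": 0},
    {"linear": [0, 0, 0], "roll": 0},
    {"linear": [0, 0, 0], "roll": 0},
    {"linear": [0, 0, 0], "roll": 0},
    {"linear": [0, 0, 0], "roll": 0},
    {"linear": [0, 0, 0], "roll": 0},
    {"linear": [0, 0, 0], "roll": 0},
    {"linear": [0, 0, 0], "roll": 0},
  ],
  hand=-1,
  force=40,
)

```text
time_s: 6.2
position: [0.594, -0.35, 0.0038]
ee_rot: [[0.594, 0.804, 0.001], [0.804, -0.594, -0.001], [-0.0, 0.001, -1.0]]
ft_force: [0.6, 0.0, 4.5]
opening: 0.0541
gripper_force: 42.5
```

Run:
```python
from h import *
s=status.sense();print(s["position"],s["opening"],s["gripper_force"],s["ft_force"])
plan((.594,-.350,.12,53.6,5),(.4,.20,.16,77,30),(.33,.31,.16,77,5))
```

```text
[ 0.59398592 -0.35002075  0.00376474] 0.054145332828215285 42.513020038604736 [0.57271401 0.00655366 4.52102308]
t 6.2 from [ 5.94000e-01 -3.50000e-01  3.80000e-03  5.35453e+01]
  rows 5 lin [ 0.   -0.   -0.93] roll -0.002
  rows 30 lin [ 0.558 -0.549 -0.053] roll -0.17
  rows 5 lin [ 0.731 -0.744  0.   ] roll 0.0
```

Run:
```python
from h import *
plan((.594,-.35,.12,53.6,6),(.43,.33,.16,77,32))
```

```text
t 6.2 from [ 5.94000e-01 -3.50000e-01  3.80000e-03  5.35453e+01]
  rows 6 lin [ 0.    -0.    -0.775] roll -0.002
  rows 32 lin [ 0.688 -0.55  -0.05 ] roll -0.16
```

Call:
carry_out(
  targets=[
    {"linear": [0, 0, -0.775], "roll": 0},
    {"linear": [0, 0, -0.775], "roll": 0},
    {"linear": [0, 0, -0.775], "roll": 0},
    {"linear": [0, 0, -0.775], "roll": 0},
    {"linear": [0, 0, -0.775], "roll": 0},
    {"linear": [0, 0, -0.775], "roll": 0},
    {"linear": [0.688, -0.55, -0.05], "roll": -0.16},
    {"linear": [0.688, -0.55, -0.05], "roll": -0.16},
    {"linear": [0.688, -0.55, -0.05], "roll": -0.16},
    {"linear": [0.688, -0.55, -0.05], "roll": -0.16},
  ],
)

```text
time_s: 7.2
position: [0.5881, -0.2596, 0.1244]
ee_rot: [[0.551, 0.834, -0.001], [0.834, -0.551, 0.001], [0.0, -0.001, -1.0]]
ft_force: [0.6, 0.3, 0.0]
opening: 0.0538
gripper_force: 42.0
```

Call:
carry_out(
  targets=[
    {"linear": [0.688, -0.55, -0.05], "roll": -0.16},
    {"linear": [0.688, -0.55, -0.05], "roll": -0.16},
    {"linear": [0.688, -0.55, -0.05], "roll": -0.16},
    {"linear": [0.688, -0.55, -0.05], "roll": -0.16},
    {"linear": [0.688, -0.55, -0.05], "roll": -0.16},
    {"linear": [0.688, -0.55, -0.05], "roll": -0.16},
    {"linear": [0.688, -0.55, -0.05], "roll": -0.16},
    {"linear": [0.688, -0.55, -0.05], "roll": -0.16},
    {"linear": [0.688, -0.55, -0.05], "roll": -0.16},
    {"linear": [0.688, -0.55, -0.05], "roll": -0.16},
  ],
)

```text
time_s: 8.2
position: [0.5559, -0.0423, 0.137]
ee_rot: [[0.44, 0.898, -0.0], [0.898, -0.44, -0.0], [-0.0, -0.0, -1.0]]
ft_force: [0.3, -0.3, -0.6]
opening: 0.0538
gripper_force: 42.0
```

Call:
carry_out(
  targets=[
    {"linear": [0.688, -0.55, -0.05], "roll": -0.16},
    {"linear": [0.688, -0.55, -0.05], "roll": -0.16},
    {"linear": [0.688, -0.55, -0.05], "roll": -0.16},
    {"linear": [0.688, -0.55, -0.05], "roll": -0.16},
    {"linear": [0.688, -0.55, -0.05], "roll": -0.16},
    {"linear": [0.688, -0.55, -0.05], "roll": -0.16},
    {"linear": [0.688, -0.55, -0.05], "roll": -0.16},
    {"linear": [0.688, -0.55, -0.05], "roll": -0.16},
    {"linear": [0.688, -0.55, -0.05], "roll": -0.16},
    {"linear": [0.688, -0.55, -0.05], "roll": -0.16},
  ],
)

```text
time_s: 9.2
position: [0.4957, 0.1692, 0.1495]
ee_rot: [[0.322, 0.947, 0.0], [0.947, -0.322, 0.0], [0.0, 0.0, -1.0]]
ft_force: [0.4, 0.2, -0.2]
opening: 0.0538
gripper_force: 42.0
```

Call:
carry_out(
  targets=[
    {"linear": [0.688, -0.55, -0.05], "roll": -0.16},
    {"linear": [0.688, -0.55, -0.05], "roll": -0.16},
    {"linear": [0.688, -0.55, -0.05], "roll": -0.16},
    {"linear": [0.688, -0.55, -0.05], "roll": -0.16},
    {"linear": [0.688, -0.55, -0.05], "roll": -0.16},
    {"linear": [0.688, -0.55, -0.05], "roll": -0.16},
    {"linear": [0.688, -0.55, -0.05], "roll": -0.16},
    {"linear": [0.688, -0.55, -0.05], "roll": -0.16},
    {"linear": [0, 0, 0], "roll": 0},
    {"linear": [0, 0, 0], "roll": 0},
  ],
)

```text
time_s: 10.2
position: [0.4291, 0.3308, 0.1594]
ee_rot: [[0.223, 0.975, 0.0], [0.975, -0.223, -0.001], [-0.0, 0.0, -1.0]]
ft_force: [0.7, 0.5, 0.5]
opening: 0.0537
gripper_force: 42.0
```

Run:
```python
from h import *
s,im=snap("w3");print(s["position"],s["opening"])
```

```text
[0.42909188 0.33079334 0.15940546] 0.05374785294993624
```

View pics/w3.png

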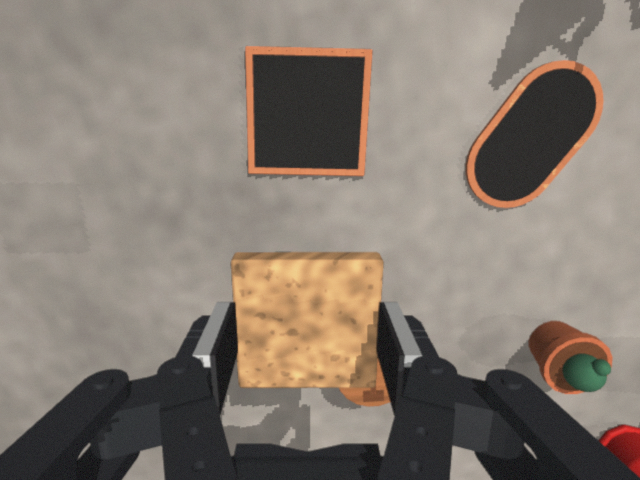

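Run:
```python
from h import *
s=pickle.load(open("w3.pkl","rb"));im=cv2.imread("pics/w3.png")
sx,sy,sa=fit("wrist",seg(im,*OR,(235,35,385,185)),.004,s)
fit("wrist",seg(im,(3,90,90),(22,255,255),(455,50,615,215)),.004,s)
Q=np.array([p2w("wrist",q,s["position"][2]+.0062,s) for q in [(235,260),(383,260),(381,387),(240,387)]])
loc=(Q-s["position"])@s["ee_rot"];print("cork tool frame\n",loc.round(4),loc.mean(0).round(4))
```

```text
centre 0.4455 0.4035 size 85.9 85.8 ang 75.9
centre 0.5998 0.3516 size 110.4 67.2 ang 43.7
cork tool frame
 [[ 0.0274 -0.0267 -0.0062]
 [ 0.0273  0.0269 -0.0062]
 [-0.0278  0.0294 -0.0062]
 [-0.0277 -0.0277 -0.0062]] [-0.0002  0.0005 -0.0062]
```

Run:
```python
from h import *
plan((.4455,.4035,.03,75.9,10),(.4455,.4035,.0083,75.9,6))
```

```text
t 10.25 from [ 0.4294  0.3303  0.1594 77.0418]
  rows 10 lin [ 0.3   -0.006  0.517] roll 0.025
  rows 6 lin [-0.    -0.     0.145] roll -0.0
```

Call:
carry_out(
  targets=[
    {"linear": [0.3, -0.006, 0.517], "roll": 0.025},
    {"linear": [0.3, -0.006, 0.517], "roll": 0.025},
    {"linear": [0.3, -0.006, 0.517], "roll": 0.025},
    {"linear": [0.3, -0.006, 0.517], "roll": 0.025},
    {"linear": [0.3, -0.006, 0.517], "roll": 0.025},
    {"linear": [0.3, -0.006, 0.517], "roll": 0.025},
    {"linear": [0.3, -0.006, 0.517], "roll": 0.025},
    {"linear": [0.3, -0.006, 0.517], "roll": 0.025},
    {"linear": [0.3, -0.006, 0.517], "roll": 0.025},
    {"linear": [0.3, -0.006, 0.517], "roll": 0.025},
  ],
)

```text
time_s: 11.25
position: [0.4455, 0.4042, 0.0282]
ee_rot: [[0.244, 0.97, -0.001], [0.97, -0.244, -0.001], [-0.001, -0.001, -1.0]]
ft_force: [0.1, 0.3, 0.2]
opening: 0.0537
gripper_force: 42.0
```

Call:
carry_out(
  targets=[
    {"linear": [0, 0, 0.145], "roll": 0},
    {"linear": [0, 0, 0.145], "roll": 0},
    {"linear": [0, 0, 0.145], "roll": 0},
    {"linear": [0, 0, 0.145], "roll": 0},
    {"linear": [0, 0, 0.145], "roll": 0},
    {"linear": [0, 0, 0.145], "roll": 0},
    {"linear": [0, 0, 0], "roll": 0},
    {"linear": [0, 0, 0], "roll": 0},
    {"linear": [0, 0, 0], "roll": 0},
    {"linear": [0, 0, 0], "roll": 0},
  ],
)

```text
time_s: 12.25
position: [0.446, 0.4039, 0.0088]
ee_rot: [[0.244, 0.97, 0.0], [0.97, -0.244, 0.0], [0.0, 0.0, -1.0]]
ft_force: [0.1, -0.5, -0.2]
opening: 0.0536
gripper_force: 42.1
```

Call:
carry_out(
  targets=[
    {"linear": [0, 0, 0.02], "roll": 0},
    {"linear": [0, 0, 0.02], "roll": 0},
    {"linear": [0, 0, 0], "roll": 0},
    {"linear": [0, 0, 0], "roll": 0},
    {"linear": [0, 0, 0], "roll": 0},
    {"linear": [0, 0, 0], "roll": 0},
    {"linear": [0, 0, 0], "roll": 0},
    {"linear": [0, 0, 0], "roll": 0},
    {"linear": [0, 0, 0], "roll": 0},
    {"linear": [0, 0, 0], "roll": 0},
  ],
  hand=1,
)

```text
time_s: 13.25
position: [0.4458, 0.4038, 0.0075]
ee_rot: [[0.244, 0.97, 0.0], [0.97, -0.244, 0.0], [0.0, 0.0, -1.0]]
ft_force: [0.4, -0.0, -0.6]
opening: 0.0855
gripper_force: 0.0
```

Call:
carry_out(
  targets=[
    {"linear": [0, 0, -0.3], "roll": 0},
    {"linear": [0, 0, -0.3], "roll": 0},
    {"linear": [-0.3, 0, -0.6], "roll": 0},
    {"linear": [-0.5, 0, -0.8], "roll": 0},
    {"linear": [-0.5, 0, -0.8], "roll": 0},
    {"linear": [-0.5, 0, -0.8], "roll": 0},
    {"linear": [-0.5, 0, -0.8], "roll": 0},
    {"linear": [-0.5, 0, -0.8], "roll": 0},
    {"linear": [0, 0, 0], "roll": 0},
    {"linear": [0, 0, 0], "roll": 0},
  ],
)

```text
time_s: 14.25
position: [0.4291, 0.3362, 0.1383]
ee_rot: [[0.245, 0.97, 0.002], [0.97, -0.245, 0.001], [0.002, 0.001, -1.0]]
ft_force: [0.6, 0.3, -0.5]
opening: 0.0853
gripper_force: 0.0
```

Run:
```python
from h import *
s,im=snap("w4");print(s["position"],s["opening"])
def px(x,y,z):
    p=viewer.camera_params("wrist");T=np.eye(4);T[:3,:3]=s["ee_rot"];T[:3,3]=s["position"]
    c=np.linalg.inv(T@p["hand_eye"])@[x,y,z,1];c=p["K"]@c[:3];return c[:2]/c[2]
u,v=px(.4455,.4035,.014);print(u,v);b=[int(u-50),int(v-50),int(u+50),int(v+50)]
c=seg(im,(10,60,90),(25,255,255),b);fit("wrist",c,.014,s)
b=[int(u-75),int(v-75),int(u+75),int(v+75)]
fit("wrist",seg(im,*OR,b),.004,s)
plan((.47,.05,.22,77,15),(.5,-.28,.22,-25+180-90,15))
```

```text
[0.42910936 0.33615876 0.1383083 ] 0.08527153404879892
306.3614900812938 123.9230904191948
centre 0.4456 0.4037 size 56.4 56.2 ang 75.9
centre 0.4455 0.4037 size 85.7 85.6 ang -14.2
t 14.3 from [ 0.4286  0.3361  0.1372 75.8603]
  rows 15 lin [-0.715  0.287 -0.221] roll -0.017
  rows 15 lin [-0.81   0.357  0.   ] roll 0.175
```

Run:
```python
from h import *
plan((.552,-.038,.16,34,18))
```

```text
t 14.3 from [ 0.4286  0.3361  0.1372 75.8603]
  rows 18 lin [-0.549  0.707 -0.051] roll 0.507
```

Call:
carry_out(
  targets=[
    {"linear": [-0.549, 0.707, -0.051], "roll": 0.507},
    {"linear": [-0.549, 0.707, -0.051], "roll": 0.507},
    {"linear": [-0.549, 0.707, -0.051], "roll": 0.507},
    {"linear": [-0.549, 0.707, -0.051], "roll": 0.507},
    {"linear": [-0.549, 0.707, -0.051], "roll": 0.507},
    {"linear": [-0.549, 0.707, -0.051], "roll": 0.507},
    {"linear": [-0.549, 0.707, -0.051], "roll": 0.507},
    {"linear": [-0.549, 0.707, -0.051], "roll": 0.507},
    {"linear": [-0.549, 0.707, -0.051], "roll": 0.507},
    {"linear": [-0.549, 0.707, -0.051], "roll": 0.507},
  ],
)

```text
time_s: 15.3
position: [0.5313, 0.1384, 0.1485]
ee_rot: [[0.608, 0.794, -0.003], [0.794, -0.608, -0.0], [-0.002, -0.002, -1.0]]
ft_force: [0.2, 0.2, 0.6]
opening: 0.0853
gripper_force: 0.0
```

Call:
carry_out(
  targets=[
    {"linear": [-0.549, 0.707, -0.051], "roll": 0.507},
    {"linear": [-0.549, 0.707, -0.051], "roll": 0.507},
    {"linear": [-0.549, 0.707, -0.051], "roll": 0.507},
    {"linear": [-0.549, 0.707, -0.051], "roll": 0.507},
    {"linear": [-0.549, 0.707, -0.051], "roll": 0.507},
    {"linear": [-0.549, 0.707, -0.051], "roll": 0.507},
    {"linear": [-0.549, 0.707, -0.051], "roll": 0.507},
    {"linear": [-0.549, 0.707, -0.051], "roll": 0.507},
    {"linear": [0, 0, 0], "roll": 0},
    {"linear": [0, 0, 0], "roll": 0},
  ],
)

```text
time_s: 16.3
position: [0.5519, -0.0379, 0.1591]
ee_rot: [[0.829, 0.559, -0.002], [0.559, -0.829, 0.001], [-0.001, -0.002, -1.0]]
ft_force: [-0.0, -0.8, 0.1]
opening: 0.0854
gripper_force: 0.0
```

Run:
```python
from h import *
s,im=snap("w5");print(s["position"],s["ee_rot"][0])
```

```text
[ 0.55191172 -0.03786068  0.15907281] [ 0.82885777  0.5594551  -0.00218954]
```

View pics/w5.png

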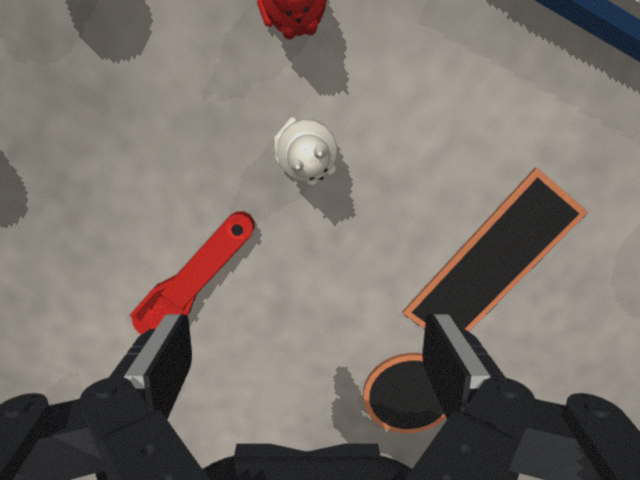

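Run:
```python
from h import *
s=pickle.load(open("w5.pkl","rb"));im=cv2.imread("pics/w5.png")
c=seg(im,(0,0,165),(180,45,255),(255,100,355,200));print(c.min(0),c.max(0),cv2.minEnclosingCircle(c.astype(np.float32)))
print(p2w("wrist",(307,149),.034,s),p2w("wrist",(308,155),.05,s))
crop('pics/w5.png','pics/w5c.png',240,100,130,100,6)
```

```text
[274. 117.] [333. 170.] ((302.8053283691406, 144.614501953125), 30.439193725585938)
[ 0.59516381 -0.00765097  0.034     ] [ 0.59387829 -0.00927238  0.05      ]
```

View pics/w5c.png

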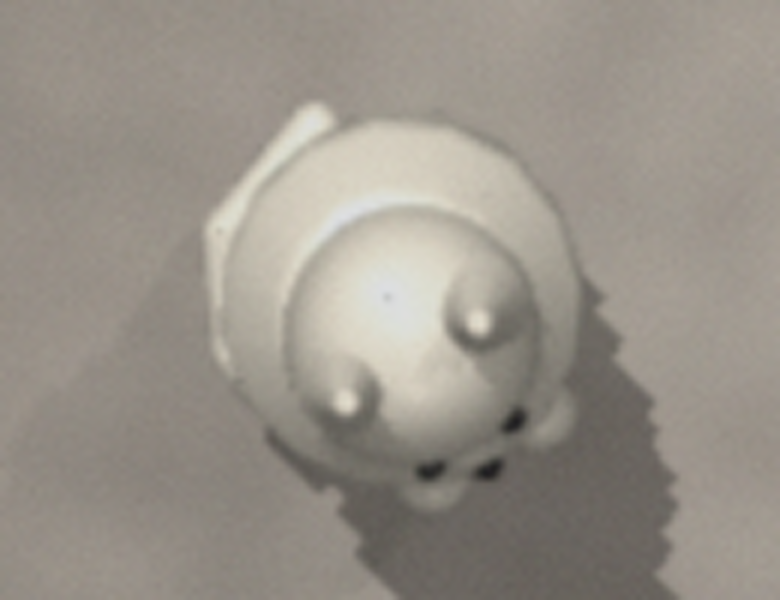

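Run:
```python
from h import *
plan((.5947,-.0079,.11,34,5),(.5947,-.0079,.007,34,9))
```

```text
t 16.35 from [ 0.5519 -0.0374  0.1593 34.0691]
  rows 5 lin [ 0.416 -0.004  0.394] roll 0.003
  rows 9 lin [0.    0.    0.458] roll -0.0
```

Call:
carry_out(
  targets=[
    {"linear": [0.416, -0.004, 0.394], "roll": 0},
    {"linear": [0.416, -0.004, 0.394], "roll": 0},
    {"linear": [0.416, -0.004, 0.394], "roll": 0},
    {"linear": [0.416, -0.004, 0.394], "roll": 0},
    {"linear": [0.416, -0.004, 0.394], "roll": 0},
    {"linear": [0, 0, 0], "roll": 0},
    {"linear": [0, 0, 0.458], "roll": 0},
    {"linear": [0, 0, 0.458], "roll": 0},
    {"linear": [0, 0, 0.458], "roll": 0},
    {"linear": [0, 0, 0.458], "roll": 0},
  ],
)

```text
time_s: 17.35
position: [0.5946, -0.0089, 0.0642]
ee_rot: [[0.829, 0.559, -0.001], [0.559, -0.829, 0.0], [-0.0, -0.0, -1.0]]
ft_force: [-0.5, 0.5, 0.7]
opening: 0.0853
gripper_force: 0.0
```

Call:
carry_out(
  targets=[
    {"linear": [0, 0, 0.458], "roll": 0},
    {"linear": [0, 0, 0.458], "roll": 0},
    {"linear": [0, 0, 0.458], "roll": 0},
    {"linear": [0, 0, 0.458], "roll": 0},
    {"linear": [0, 0, 0.458], "roll": 0},
    {"linear": [0, 0, 0], "roll": 0},
    {"linear": [0, 0, 0], "roll": 0},
    {"linear": [0, 0, 0], "roll": 0},
    {"linear": [0, 0, 0], "roll": 0},
    {"linear": [0, 0, 0], "roll": 0},
  ],
)

```text
time_s: 18.35
position: [0.5956, -0.0087, 0.0088]
ee_rot: [[0.829, 0.56, 0.001], [0.56, -0.829, -0.0], [0.001, 0.001, -1.0]]
ft_force: [1.4, 0.3, -0.5]
opening: 0.0851
gripper_force: 0.0
```

Call:
carry_out(
  targets=[
    {"linear": [0, 0, 0], "roll": 0},
    {"linear": [0, 0, 0], "roll": 0},
    {"linear": [0, 0, 0], "roll": 0},
    {"linear": [0, 0, 0], "roll": 0},
    {"linear": [0, 0, 0], "roll": 0},
    {"linear": [0, 0, 0], "roll": 0},
    {"linear": [0, 0, 0], "roll": 0},
    {"linear": [0, 0, 0], "roll": 0},
    {"linear": [0, 0, 0], "roll": 0},
    {"linear": [0, 0, 0], "roll": 0},
  ],
  hand=-1,
)

```text
time_s: 19.35
position: [0.5954, -0.0087, 0.0084]
ee_rot: [[0.829, 0.56, 0.001], [0.56, -0.829, -0.0], [0.0, 0.0, -1.0]]
ft_force: [-0.2, -0.3, 3.1]
opening: 0.0381
gripper_force: 40.9
```

Run:
```python
from h import *
print(status.sense()["position"],status.sense()["opening"])
plan((.5947,-.0079,.13,34,6),(.4456,.4037,.13,60,20),(.4456,.4037,.05,60,6))
```

```text
[ 0.59536533 -0.00868096  0.00838693] 0.038137454053695924
t 19.35 from [ 5.9540e-01 -8.7000e-03  8.4000e-03  3.4029e+01]
  rows 6 lin [-0.001 -0.007 -0.811] roll 0.001
  rows 20 lin [ 0.393 -0.791  0.   ] roll -0.284
  rows 6 lin [ 0.    -0.     0.533] roll 0.0
```

Call:
carry_out(
  targets=[
    {"linear": [0, 0, -0.3], "roll": 0},
    {"linear": [0, 0, -0.5], "roll": 0},
    {"linear": [0, 0, -0.81], "roll": 0},
    {"linear": [0, 0, -0.81], "roll": 0},
    {"linear": [0, 0, -0.81], "roll": 0},
    {"linear": [0, 0, -0.81], "roll": 0},
    {"linear": [0, 0, -0.81], "roll": 0},
    {"linear": [0.2, -0.4, 0], "roll": -0.142},
    {"linear": [0.393, -0.791, 0], "roll": -0.284},
    {"linear": [0.393, -0.791, 0], "roll": -0.284},
  ],
)

```text
time_s: 20.35
position: [0.5858, 0.0471, 0.1286]
ee_rot: [[0.795, 0.606, -0.001], [0.606, -0.795, 0.0], [-0.001, -0.001, -1.0]]
ft_force: [-0.1, 0.8, -2.8]
opening: 0.0381
gripper_force: 40.5
```

Call:
carry_out(
  targets=[
    {"linear": [0.393, -0.791, 0], "roll": -0.284},
    {"linear": [0.393, -0.791, 0], "roll": -0.284},
    {"linear": [0.393, -0.791, 0], "roll": -0.284},
    {"linear": [0.393, -0.791, 0], "roll": -0.284},
    {"linear": [0.393, -0.791, 0], "roll": -0.284},
    {"linear": [0.393, -0.791, 0], "roll": -0.284},
    {"linear": [0.393, -0.791, 0], "roll": -0.284},
    {"linear": [0.393, -0.791, 0], "roll": -0.284},
    {"linear": [0.393, -0.791, 0], "roll": -0.284},
    {"linear": [0.393, -0.791, 0], "roll": -0.284},
  ],
)

```text
time_s: 21.35
position: [0.5217, 0.2583, 0.128]
ee_rot: [[0.637, 0.771, -0.002], [0.771, -0.637, -0.0], [-0.002, -0.002, -1.0]]
ft_force: [-0.5, -0.5, -1.2]
opening: 0.038
gripper_force: 40.5
```

Call:
carry_out(
  targets=[
    {"linear": [0.393, -0.791, 0], "roll": -0.284},
    {"linear": [0.393, -0.791, 0], "roll": -0.284},
    {"linear": [0.393, -0.791, 0], "roll": -0.284},
    {"linear": [0.393, -0.791, 0], "roll": -0.284},
    {"linear": [0.393, -0.791, 0], "roll": -0.284},
    {"linear": [0.393, -0.791, 0], "roll": -0.284},
    {"linear": [0.393, -0.791, 0], "roll": -0.284},
    {"linear": [0.2, -0.4, 0], "roll": -0.142},
    {"linear": [0, 0, 0], "roll": 0},
    {"linear": [0, 0, 0], "roll": 0},
  ],
)

```text
time_s: 22.35
position: [0.445, 0.4028, 0.1289]
ee_rot: [[0.499, 0.867, -0.0], [0.867, -0.499, -0.001], [-0.001, 0.0, -1.0]]
ft_force: [0.2, -0.6, -0.9]
opening: 0.0383
gripper_force: 40.5
```

Run:
```python
from h import *
s,im=snap("w6")
plan((.4456,.4037,.0245,76,10))
```

```text
t 22.4 from [ 0.4454  0.4025  0.129  60.0449]
  rows 10 lin [ 0.005 -0.001  0.418] roll -0.348
```

View pics/w6.png

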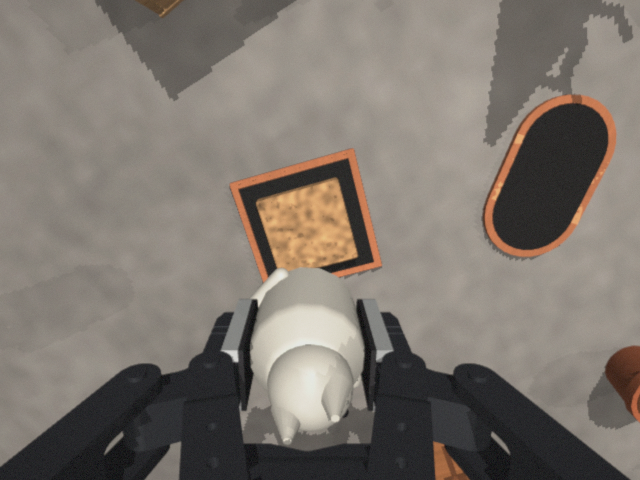

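Call:
carry_out(
  targets=[
    {"linear": [0.004, -0.002, 0.418], "roll": 0},
    {"linear": [0.004, -0.002, 0.418], "roll": 0},
    {"linear": [0.004, -0.002, 0.418], "roll": 0},
    {"linear": [0.004, -0.002, 0.418], "roll": 0},
    {"linear": [0.004, -0.002, 0.418], "roll": 0},
    {"linear": [0.004, -0.002, 0.418], "roll": 0},
    {"linear": [0.004, -0.002, 0.418], "roll": 0},
    {"linear": [0.004, -0.002, 0.418], "roll": 0},
    {"linear": [0.004, -0.002, 0.418], "roll": 0},
    {"linear": [0.004, -0.002, 0.418], "roll": 0},
  ],
)

```text
time_s: 23.4
position: [0.4454, 0.4043, 0.024]
ee_rot: [[0.499, 0.867, 0.0], [0.867, -0.499, 0.0], [0.0, 0.0, -1.0]]
ft_force: [0.1, 0.1, -0.9]
opening: 0.0383
gripper_force: 40.5
```

Call:
carry_out(
  targets=[
    {"linear": [0, 0, 0.02], "roll": 0},
    {"linear": [0, 0, 0.02], "roll": 0},
    {"linear": [0, 0, 0], "roll": 0},
    {"linear": [0, 0, 0], "roll": 0},
    {"linear": [0, 0, 0], "roll": 0},
    {"linear": [0, 0, 0], "roll": 0},
    {"linear": [0, 0, 0], "roll": 0},
    {"linear": [0, 0, 0], "roll": 0},
    {"linear": [0, 0, 0], "roll": 0},
    {"linear": [0, 0, 0], "roll": 0},
  ],
)

```text
time_s: 24.4
position: [0.4454, 0.4042, 0.0239]
ee_rot: [[0.499, 0.867, -0.0], [0.867, -0.499, -0.0], [-0.0, -0.0, -1.0]]
ft_force: [0.4, 0.4, -1.8]
opening: 0.038
gripper_force: 40.5
```

Call:
carry_out(
  targets=[
    {"linear": [0, 0, 0.02], "roll": 0},
    {"linear": [0, 0, 0.015], "roll": 0},
    {"linear": [0, 0, 0.015], "roll": 0},
    {"linear": [0, 0, 0], "roll": 0},
    {"linear": [0, 0, 0], "roll": 0},
    {"linear": [0, 0, 0], "roll": 0},
    {"linear": [0, 0, 0], "roll": 0},
    {"linear": [0, 0, 0], "roll": 0},
    {"linear": [0, 0, 0], "roll": 0},
    {"linear": [0, 0, 0], "roll": 0},
  ],
)

```text
time_s: 25.4
position: [0.4454, 0.4042, 0.0226]
ee_rot: [[0.499, 0.867, 0.0], [0.867, -0.499, 0.0], [0.0, 0.0, -1.0]]
ft_force: [0.5, 0.3, -0.8]
opening: 0.0381
gripper_force: 40.5
```

Call:
carry_out(
  targets=[
    {"linear": [0, 0, 0.015], "roll": 0},
    {"linear": [0, 0, 0.015], "roll": 0},
    {"linear": [0, 0, 0], "roll": 0},
    {"linear": [0, 0, 0], "roll": 0},
    {"linear": [0, 0, 0], "roll": 0},
    {"linear": [0, 0, 0], "roll": 0},
    {"linear": [0, 0, 0], "roll": 0},
    {"linear": [0, 0, 0], "roll": 0},
    {"linear": [0, 0, 0], "roll": 0},
    {"linear": [0, 0, 0], "roll": 0},
  ],
)

```text
time_s: 26.4
position: [0.4455, 0.4043, 0.0224]
ee_rot: [[0.499, 0.867, -0.0], [0.867, -0.499, -0.0], [-0.0, 0.0, -1.0]]
ft_force: [-2.7, -2.4, 5.3]
opening: 0.0381
gripper_force: 41.1
```

Call:
carry_out(
  targets=[
    {"linear": [0, 0, 0], "roll": 0},
    {"linear": [0, 0, 0], "roll": 0},
    {"linear": [0, 0, 0], "roll": 0},
    {"linear": [0, 0, 0], "roll": 0},
    {"linear": [0, 0, 0], "roll": 0},
    {"linear": [0, 0, 0], "roll": 0},
    {"linear": [0, 0, 0], "roll": 0},
    {"linear": [0, 0, 0], "roll": 0},
    {"linear": [0, 0, 0], "roll": 0},
    {"linear": [0, 0, 0], "roll": 0},
  ],
  hand=1,
)

```text
time_s: 27.4
position: [0.4454, 0.4042, 0.0219]
ee_rot: [[0.499, 0.867, 0.0], [0.867, -0.499, 0.0], [0.0, 0.0, -1.0]]
ft_force: [-0.3, -0.9, -0.9]
opening: 0.0855
gripper_force: 0.0
```

Call:
carry_out(
  targets=[
    {"linear": [0, 0, -0.1], "roll": 0},
    {"linear": [0, 0, -0.3], "roll": 0},
    {"linear": [0, 0, -0.5], "roll": 0},
    {"linear": [0, 0, -0.5], "roll": 0},
    {"linear": [0, 0, -0.6], "roll": 0},
    {"linear": [0, 0, -0.7], "roll": 0},
    {"linear": [0, 0, -0.7], "roll": 0},
    {"linear": [0, 0, -0.7], "roll": 0},
    {"linear": [0, 0, -0.3], "roll": 0},
    {"linear": [-0.4, 0.2, 0], "roll": 0},
  ],
)

```text
time_s: 28.4
position: [0.4458, 0.3941, 0.1345]
ee_rot: [[0.498, 0.867, 0.004], [0.867, -0.498, 0.003], [0.004, 0.002, -1.0]]
ft_force: [0.6, 0.5, -1.0]
opening: 0.0856
gripper_force: 0.0
```

Call:
carry_out(
  targets=[
    {"linear": [-0.9, 0.42, -0.1], "roll": 0},
    {"linear": [-0.9, 0.42, -0.1], "roll": 0},
    {"linear": [-0.9, 0.42, -0.1], "roll": 0},
    {"linear": [-0.9, 0.42, -0.1], "roll": 0},
    {"linear": [-0.9, 0.42, -0.1], "roll": 0},
    {"linear": [-0.9, 0.42, -0.1], "roll": 0},
    {"linear": [-0.9, 0.42, -0.1], "roll": 0},
    {"linear": [-0.9, 0.42, -0.1], "roll": 0},
    {"linear": [-0.8, 0.42, -0.1], "roll": 0},
    {"linear": [-0.6, 0.3, 0], "roll": 0},
  ],
)

```text
time_s: 29.4
position: [0.4249, 0.1541, 0.1536]
ee_rot: [[0.5, 0.866, -0.001], [0.866, -0.5, -0.001], [-0.001, -0.001, -1.0]]
ft_force: [0.4, -0.2, 0.5]
opening: 0.0855
gripper_force: 0.0
```

Run:
```python
from h import *
s,im=snap("w7");print(s["position"])
cv2.imwrite("pics/side1.png",viewer.camera("side"))
a=cv2.imread("pics/side1.png")[110:230,280:440];a=cv2.resize(a,(640,480))
cv2.imwrite("pics/m.png",np.hstack([cv2.resize(a,(400,300)),cv2.resize(im,(400,300))]))
```

```text
[0.42487042 0.15406424 0.15364738]
```

View pics/m.png

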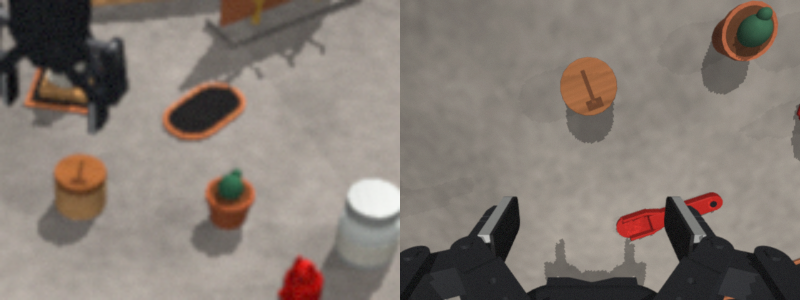

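Run:
```python
from h import *
s=pickle.load(open("w7.pkl","rb"));im=cv2.imread("pics/w7.png")
x,y,a=fit("wrist",seg(im,(5,90,90),(22,255,255),(240,80,360,195)),.045,s)
plan((x,y,.11,60,6),(x,y,.008,60,8))
```

```text
centre 0.4517 0.2086 size 54.8 54.2 ang 60.0
t 29.5 from [ 0.4249  0.154   0.1534 59.9042]
  rows 6 lin [ 0.405 -0.027  0.289] roll -0.003
  rows 8 lin [0.   0.   0.51] roll 0.0
```

Call:
carry_out(
  targets=[
    {"linear": [0.405, -0.027, 0.289], "roll": 0},
    {"linear": [0.405, -0.027, 0.289], "roll": 0},
    {"linear": [0.405, -0.027, 0.289], "roll": 0},
    {"linear": [0.405, -0.027, 0.289], "roll": 0},
    {"linear": [0.405, -0.027, 0.289], "roll": 0},
    {"linear": [0.405, -0.027, 0.289], "roll": 0},
    {"linear": [0, 0, 0], "roll": 0},
    {"linear": [0, 0, 0], "roll": 0},
    {"linear": [0, 0, 0], "roll": 0},
    {"linear": [0, 0, 0], "roll": 0},
  ],
)

```text
time_s: 30.5
position: [0.4529, 0.2103, 0.1115]
ee_rot: [[0.499, 0.866, 0.001], [0.866, -0.499, 0.0], [0.001, 0.001, -1.0]]
ft_force: [-0.4, -0.4, -0.5]
opening: 0.0854
gripper_force: 0.0
```

Run:
```python
from h import *
s,im=snap("w8");c=seg(im,(5,90,90),(22,255,255),(220,150,400,400));print(c.min(0),c.max(0))
x,y,a=fit("wrist",c,.045,s)
plan((x,y,.009,60,8))
```

```text
[259. 196.] [357. 305.]
centre 0.4524 0.213 size 63.2 55.1 ang 80.4
t 30.55 from [ 0.4529  0.2103  0.1115 60.0419]
  rows 8 lin [ 0.011 -0.009  0.512] roll 0.001
```

Call:
carry_out(
  targets=[
    {"linear": [-0.01, -0.005, 0.512], "roll": 0},
    {"linear": [-0.01, -0.005, 0.512], "roll": 0},
    {"linear": [-0.01, -0.005, 0.512], "roll": 0},
    {"linear": [-0.01, -0.005, 0.512], "roll": 0},
    {"linear": [-0.01, -0.005, 0.512], "roll": 0},
    {"linear": [-0.01, -0.005, 0.512], "roll": 0},
    {"linear": [-0.01, -0.005, 0.512], "roll": 0},
    {"linear": [-0.01, -0.005, 0.512], "roll": 0},
    {"linear": [0, 0, 0], "roll": 0},
    {"linear": [0, 0, 0], "roll": 0},
  ],
)

```text
time_s: 31.55
position: [0.4507, 0.2092, 0.0083]
ee_rot: [[0.499, 0.867, -0.001], [0.867, -0.499, -0.0], [-0.0, -0.0, -1.0]]
ft_force: [-0.1, -0.2, 0.3]
opening: 0.0852
gripper_force: 0.0
```

Call:
carry_out(
  targets=[
    {"linear": [0, 0, 0], "roll": 0},
    {"linear": [0, 0, 0], "roll": 0},
    {"linear": [0, 0, 0], "roll": 0},
    {"linear": [0, 0, 0], "roll": 0},
    {"linear": [0, 0, 0], "roll": 0},
    {"linear": [0, 0, 0], "roll": 0},
    {"linear": [0, 0, 0], "roll": 0},
    {"linear": [0, 0, 0], "roll": 0},
    {"linear": [0, 0, 0], "roll": 0},
    {"linear": [0, 0, 0], "roll": 0},
  ],
  hand=-1,
)

```text
time_s: 32.55
position: [0.4518, 0.2095, 0.0097]
ee_rot: [[0.499, 0.867, 0.002], [0.867, -0.499, 0.001], [0.001, 0.002, -1.0]]
ft_force: [0.1, -0.2, 5.4]
opening: 0.0552
gripper_force: 42.8
```

Call:
carry_out(
  targets=[
    {"linear": [0, 0, -0.4], "roll": 0},
    {"linear": [0, 0, -0.6], "roll": 0},
    {"linear": [0, 0, -0.7], "roll": 0},
    {"linear": [0, 0, -0.8], "roll": 0},
    {"linear": [0, 0, -0.8], "roll": 0},
    {"linear": [0, 0, -0.8], "roll": 0},
    {"linear": [0, 0, -0.7], "roll": 0},
    {"linear": [0, 0, 0], "roll": 0},
    {"linear": [0, 0, 0], "roll": 0},
    {"linear": [0, 0, 0], "roll": 0},
  ],
)

```text
time_s: 33.55
position: [0.4496, 0.209, 0.1271]
ee_rot: [[0.499, 0.867, -0.003], [0.867, -0.499, -0.001], [-0.002, -0.002, -1.0]]
ft_force: [-0.2, -1.3, -1.9]
opening: 0.0553
gripper_force: 42.5
```

Run:
```python
from h import *
s,im=snap("w9");p=viewer.camera_params("wrist")
# box lid in tool frame at lid height: TCP was ~.0105 above shelf -> lid at tool z=-(.045-zg)
c=seg(im,(5,90,90),(22,255,255),(220,190,400,460));print(c.min(0),c.max(0))
plan((.47,.0,.15,30,10),(.4663,-.2058,.15,0,10))
```

```text
[220. 248.] [394. 444.]
t 33.6 from [ 0.4496  0.209   0.127  60.0661]
  rows 10 lin [-0.557  0.641 -0.092] roll 0.656
  rows 10 lin [-0.251  0.794  0.   ] roll 0.654
```

View pics/w9.png

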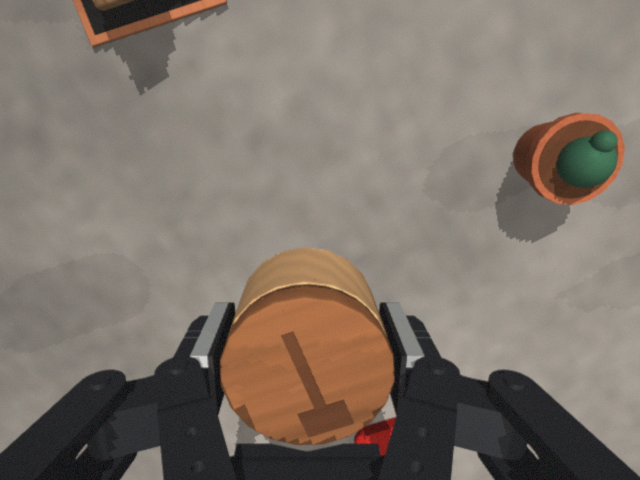

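Run:
```python
from h import *
s=pickle.load(open("w9.pkl","rb"))
for q in [(307,285),(307,444),(221,368),(394,362)]: print(((p2w("wrist",q,s["position"][2]+.0353,s)-s["position"])@s["ee_rot"]).round(4))
plan((.47,.0,.15,30,12),(.46,-.2058,.15,0,12))
```

```text
[ 0.0307 -0.0008 -0.0354]
[-0.0279 -0.0008 -0.0352]
[ 0.0023 -0.0277 -0.0352]
[ 0.0045  0.0263 -0.0354]
t 33.6 from [ 0.4496  0.209   0.127  60.0661]
  rows 12 lin [-0.462  0.536 -0.077] roll 0.547
  rows 12 lin [-0.227  0.657  0.   ] roll 0.545
```

Run:
```python
from h import *
plan((.46,.0,.15,30,12),(.40,-.2058,.15,0,12))
```

```text
t 33.6 from [ 0.4496  0.209   0.127  60.0661]
  rows 12 lin [-0.485  0.512 -0.077] roll 0.547
  rows 12 lin [-0.388  0.61   0.   ] roll 0.545
```

Call:
carry_out(
  targets=[
    {"linear": [-0.485, 0.512, -0.077], "roll": 0.547},
    {"linear": [-0.485, 0.512, -0.077], "roll": 0.547},
    {"linear": [-0.485, 0.512, -0.077], "roll": 0.547},
    {"linear": [-0.485, 0.512, -0.077], "roll": 0.547},
    {"linear": [-0.485, 0.512, -0.077], "roll": 0.547},
    {"linear": [-0.485, 0.512, -0.077], "roll": 0.547},
    {"linear": [-0.485, 0.512, -0.077], "roll": 0.547},
    {"linear": [-0.485, 0.512, -0.077], "roll": 0.547},
    {"linear": [-0.485, 0.512, -0.077], "roll": 0.547},
    {"linear": [-0.485, 0.512, -0.077], "roll": 0.547},
  ],
)

```text
time_s: 34.6
position: [0.4663, 0.0345, 0.1467]
ee_rot: [[0.82, 0.572, -0.002], [0.572, -0.82, 0.0], [-0.002, -0.002, -1.0]]
ft_force: [0.8, 0.3, -2.2]
opening: 0.0555
gripper_force: 42.5
```

Call:
carry_out(
  targets=[
    {"linear": [-0.485, 0.512, -0.077], "roll": 0.547},
    {"linear": [-0.485, 0.512, -0.077], "roll": 0.547},
    {"linear": [-0.388, 0.61, 0], "roll": 0.545},
    {"linear": [-0.388, 0.61, 0], "roll": 0.545},
    {"linear": [-0.388, 0.61, 0], "roll": 0.545},
    {"linear": [-0.388, 0.61, 0], "roll": 0.545},
    {"linear": [-0.388, 0.61, 0], "roll": 0.545},
    {"linear": [-0.388, 0.61, 0], "roll": 0.545},
    {"linear": [-0.388, 0.61, 0], "roll": 0.545},
    {"linear": [-0.388, 0.61, 0], "roll": 0.545},
  ],
)

```text
time_s: 35.6
position: [0.4322, -0.1411, 0.1505]
ee_rot: [[0.985, 0.172, -0.002], [0.172, -0.985, 0.001], [-0.002, -0.002, -1.0]]
ft_force: [0.7, -0.5, -1.0]
opening: 0.0548
gripper_force: 42.4
```

Call:
carry_out(
  targets=[
    {"linear": [-0.388, 0.61, 0], "roll": 0.545},
    {"linear": [-0.388, 0.61, 0], "roll": 0.545},
    {"linear": [-0.388, 0.61, 0], "roll": 0.545},
    {"linear": [-0.388, 0.61, 0], "roll": 0.545},
    {"linear": [0, 0, 0], "roll": 0},
    {"linear": [0, 0, 0], "roll": 0},
    {"linear": [0, 0, 0], "roll": 0},
    {"linear": [0, 0, 0], "roll": 0},
    {"linear": [0, 0, 0], "roll": 0},
    {"linear": [0, 0, 0], "roll": 0},
  ],
)

```text
time_s: 36.6
position: [0.4014, -0.2052, 0.1517]
ee_rot: [[1.0, 0.001, 0.0], [0.001, -1.0, 0.0], [0.0, -0.0, -1.0]]
ft_force: [0.8, -0.7, -1.0]
opening: 0.0551
gripper_force: 42.5
```

```bash
cat >> h.py <<'E'
def px(s,x,y,z):
    p=viewer.camera_params("wrist");T=np.eye(4);T[:3,:3]=s["ee_rot"];T[:3,3]=s["position"]
    c=np.linalg.inv(T@p["hand_eye"])@[x,y,z,1];c=p["K"]@c[:3];return c[:2]/c[2]
def box(s,x,y,z,r):
    u,v=px(s,x,y,z);return [max(0,int(t)) for t in (u-r,v-r,u+r,v+r)]
E
python3 - <<'E'
from h import *
s,im=snap("w10");print(s["position"]);b=box(s,.4663,-.2058,.004,75);print(b)
c=seg(im,*OR,b);print(c.min(0),c.max(0));x,y,a=fit("wrist",c,.004,s)
plan((x-.001,y,.05,0,10))
E
```

```text
[ 0.4014222  -0.20519911  0.15172029]
[233, 52, 383, 202]
[248.  63.] [369. 188.]
centre 0.4658 -0.2058 size 83.8 83.6 ang 21.6
t 36.65 from [ 0.4014 -0.2053  0.1518  0.044 ]
  rows 10 lin [0.254 0.002 0.407] roll 0.001
```

Call:
carry_out(
  targets=[
    {"linear": [0.254, 0.002, 0.407], "roll": 0},
    {"linear": [0.254, 0.002, 0.407], "roll": 0},
    {"linear": [0.254, 0.002, 0.407], "roll": 0},
    {"linear": [0.254, 0.002, 0.407], "roll": 0},
    {"linear": [0.254, 0.002, 0.407], "roll": 0},
    {"linear": [0.254, 0.002, 0.407], "roll": 0},
    {"linear": [0.254, 0.002, 0.407], "roll": 0},
    {"linear": [0.254, 0.002, 0.407], "roll": 0},
    {"linear": [0.254, 0.002, 0.407], "roll": 0},
    {"linear": [0.254, 0.002, 0.407], "roll": 0},
  ],
)

```text
time_s: 37.65
position: [0.4653, -0.2061, 0.0491]
ee_rot: [[1.0, 0.0, 0.0], [0.0, -1.0, -0.0], [0.0, 0.0, -1.0]]
ft_force: [-0.7, -0.2, -0.9]
opening: 0.0548
gripper_force: 42.5
```

Call:
carry_out(
  targets=[
    {"linear": [0, 0, 0.176], "roll": 0},
    {"linear": [0, 0, 0.176], "roll": 0},
    {"linear": [0, 0, 0.176], "roll": 0},
    {"linear": [0, 0, 0.176], "roll": 0},
    {"linear": [0, 0, 0.176], "roll": 0},
    {"linear": [0, 0, 0.176], "roll": 0},
    {"linear": [0, 0, 0.176], "roll": 0},
    {"linear": [0, 0, 0.176], "roll": 0},
    {"linear": [0, 0, 0], "roll": 0},
    {"linear": [0, 0, 0], "roll": 0},
  ],
)

```text
time_s: 38.65
position: [0.4647, -0.206, 0.0147]
ee_rot: [[1.0, 0.0, -0.0], [0.0, -1.0, 0.0], [-0.0, -0.0, -1.0]]
ft_force: [0.6, 0.2, -0.8]
opening: 0.0555
gripper_force: 42.6
```

Call:
carry_out(
  targets=[
    {"linear": [0, 0, 0.015], "roll": 0},
    {"linear": [0, 0, 0.015], "roll": 0},
    {"linear": [0, 0, 0.015], "roll": 0},
    {"linear": [0, 0, 0], "roll": 0},
    {"linear": [0, 0, 0], "roll": 0},
    {"linear": [0, 0, 0], "roll": 0},
    {"linear": [0, 0, 0], "roll": 0},
    {"linear": [0, 0, 0], "roll": 0},
    {"linear": [0, 0, 0], "roll": 0},
    {"linear": [0, 0, 0], "roll": 0},
  ],
)

```text
time_s: 39.65
position: [0.4648, -0.2061, 0.0137]
ee_rot: [[1.0, 0.0, 0.0], [0.0, -1.0, -0.0], [0.0, 0.0, -1.0]]
ft_force: [-0.6, 0.1, 0.1]
opening: 0.0552
gripper_force: 42.5
```

Call:
carry_out(
  targets=[
    {"linear": [0, 0, 0], "roll": 0},
    {"linear": [0, 0, 0], "roll": 0},
    {"linear": [0, 0, 0], "roll": 0},
    {"linear": [0, 0, 0], "roll": 0},
    {"linear": [0, 0, 0], "roll": 0},
    {"linear": [0, 0, 0], "roll": 0},
    {"linear": [0, 0, 0], "roll": 0},
    {"linear": [0, 0, -0.1], "roll": 0},
    {"linear": [0, 0, -0.2], "roll": 0},
    {"linear": [0, 0, -0.3], "roll": 0},
  ],
  hand=1,
)

```text
time_s: 40.65
position: [0.4645, -0.2059, 0.0289]
ee_rot: [[1.0, 0.0, -0.001], [0.0, -1.0, 0.0], [-0.001, -0.0, -1.0]]
ft_force: [-0.5, 1.0, -0.6]
opening: 0.0854
gripper_force: 0.0
```

Call:
carry_out(
  targets=[
    {"linear": [0, 0, -0.8], "roll": 0},
    {"linear": [0, 0, -0.8], "roll": 0},
    {"linear": [0, 0, -0.8], "roll": 0},
    {"linear": [0, 0, -0.8], "roll": 0},
    {"linear": [0, 0, -0.8], "roll": 0},
    {"linear": [0, 0, 0], "roll": 0},
    {"linear": [0, 0, 0], "roll": 0},
    {"linear": [0, 0, 0], "roll": 0},
    {"linear": [0, 0, 0], "roll": 0},
    {"linear": [0, 0, 0], "roll": 0},
  ],
)

```text
time_s: 41.65
position: [0.4642, -0.2057, 0.1276]
ee_rot: [[1.0, 0.0, -0.002], [0.0, -1.0, 0.001], [-0.002, -0.001, -1.0]]
ft_force: [0.5, 0.9, 0.2]
opening: 0.0857
gripper_force: 0.0
```

Run:
```python
from h import *
plan((.398,-.381,.16,-27,12))
```

```text
t 41.65 from [ 0.4642 -0.2057  0.1276  0.004 ]
  rows 12 lin [-0.091  0.624 -0.108] roll 0.491
```

Call:
carry_out(
  targets=[
    {"linear": [-0.091, 0.624, -0.108], "roll": 0.491},
    {"linear": [-0.091, 0.624, -0.108], "roll": 0.491},
    {"linear": [-0.091, 0.624, -0.108], "roll": 0.491},
    {"linear": [-0.091, 0.624, -0.108], "roll": 0.491},
    {"linear": [-0.091, 0.624, -0.108], "roll": 0.491},
    {"linear": [-0.091, 0.624, -0.108], "roll": 0.491},
    {"linear": [-0.091, 0.624, -0.108], "roll": 0.491},
    {"linear": [-0.091, 0.624, -0.108], "roll": 0.491},
    {"linear": [-0.091, 0.624, -0.108], "roll": 0.491},
    {"linear": [-0.091, 0.624, -0.108], "roll": 0.491},
  ],
)

```text
time_s: 42.65
position: [0.4146, -0.3558, 0.1559]
ee_rot: [[0.923, -0.386, -0.0], [-0.386, -0.923, 0.0], [-0.0, -0.0, -1.0]]
ft_force: [0.4, -0.3, 0.1]
opening: 0.0857
gripper_force: 0.0
```

Call:
carry_out(
  targets=[
    {"linear": [-0.091, 0.624, -0.108], "roll": 0.491},
    {"linear": [-0.091, 0.624, -0.108], "roll": 0.491},
    {"linear": [0, 0, 0], "roll": 0},
    {"linear": [0, 0, 0], "roll": 0},
    {"linear": [0, 0, 0], "roll": 0},
    {"linear": [0, 0, 0], "roll": 0},
    {"linear": [0, 0, 0], "roll": 0},
    {"linear": [0, 0, 0], "roll": 0},
    {"linear": [0, 0, 0], "roll": 0},
    {"linear": [0, 0, 0], "roll": 0},
  ],
)

```text
time_s: 43.65
position: [0.3987, -0.3813, 0.1611]
ee_rot: [[0.891, -0.454, 0.0], [-0.454, -0.891, -0.0], [0.0, 0.0, -1.0]]
ft_force: [-0.3, -0.1, -0.5]
opening: 0.0854
gripper_force: 0.0
```

Run:
```python
from h import *
s,im=snap("w11");print(s["position"])
b=box(s,.451,-.409,.005,70);c=seg(im,(0,0,170),(180,60,255),b);print(b,c.min(0),c.max(0));fit("wrist",c,.006,s)
g=cv2.resize(im[b[1]:b[3],b[0]:b[2]],(400,400));
b=box(s,.466,-.206,.02,75);cv2.imwrite("pics/m2.png",np.hstack([g,cv2.resize(im,(400,400))]))
```

```text
[ 0.39867307 -0.38133486  0.16107059]
[238, 64, 378, 204] [277.  74.] [336. 189.]
centre 0.4518 -0.4086 size 79.9 40.6 ang -23.1
```

View pics/m2.png

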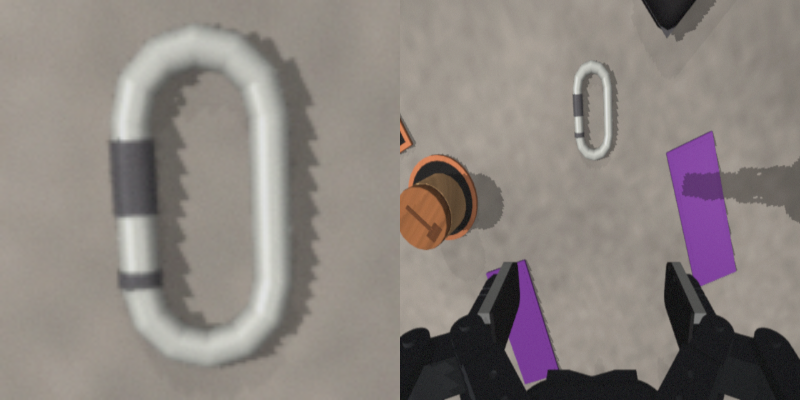

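Run:
```python
from h import *
s=pickle.load(open("w11.pkl","rb"));print(p2w("wrist",(308.2,132.3),.005,s),p2w("wrist",(306.5,131.5),.005,s))
plan((.4515,-.4088,.08,-23.5,8),(.4515,-.4088,.0025,-23.5,10))
```

```text
[ 0.45260761 -0.40950857  0.005     ] [ 0.45365518 -0.40867582  0.005     ]
t 43.7 from [  0.3986  -0.3814   0.1611 -26.9922]
  rows 8 lin [0.298 0.01  0.405] roll -0.095
  rows 10 lin [0.   0.   0.31] roll 0.0
```

Call:
carry_out(
  targets=[
    {"linear": [0.3, 0.01, 0.405], "roll": -0.095},
    {"linear": [0.3, 0.01, 0.405], "roll": -0.095},
    {"linear": [0.3, 0.01, 0.405], "roll": -0.095},
    {"linear": [0.3, 0.01, 0.405], "roll": -0.095},
    {"linear": [0.3, 0.01, 0.405], "roll": -0.095},
    {"linear": [0.3, 0.01, 0.405], "roll": -0.095},
    {"linear": [0.3, 0.01, 0.405], "roll": -0.095},
    {"linear": [0.3, 0.01, 0.405], "roll": -0.095},
    {"linear": [0, 0, 0.31], "roll": 0},
    {"linear": [0, 0, 0.31], "roll": 0},
  ],
)

```text
time_s: 44.7
position: [0.4519, -0.409, 0.0637]
ee_rot: [[0.917, -0.399, -0.0], [-0.399, -0.917, 0.0], [-0.001, -0.0, -1.0]]
ft_force: [0.1, 0.2, 0.1]
opening: 0.0856
gripper_force: 0.0
```

Call:
carry_out(
  targets=[
    {"linear": [0, 0, 0.31], "roll": 0},
    {"linear": [0, 0, 0.31], "roll": 0},
    {"linear": [0, 0, 0.31], "roll": 0},
    {"linear": [0, 0, 0.31], "roll": 0},
    {"linear": [0, 0, 0.31], "roll": 0},
    {"linear": [0, 0, 0.31], "roll": 0},
    {"linear": [0, 0, 0.31], "roll": 0},
    {"linear": [0, 0, 0.31], "roll": 0},
    {"linear": [0, 0, 0], "roll": 0},
    {"linear": [0, 0, 0], "roll": 0},
  ],
)

```text
time_s: 45.7
position: [0.4518, -0.409, 0.0023]
ee_rot: [[0.917, -0.399, -0.0], [-0.399, -0.917, 0.0], [-0.0, -0.0, -1.0]]
ft_force: [0.4, -0.0, 0.5]
opening: 0.0857
gripper_force: 0.0
```

Call:
carry_out(
  targets=[
    {"linear": [0, 0, 0], "roll": 0},
    {"linear": [0, 0, 0], "roll": 0},
    {"linear": [0, 0, 0], "roll": 0},
    {"linear": [0, 0, 0], "roll": 0},
    {"linear": [0, 0, 0], "roll": 0},
    {"linear": [0, 0, 0], "roll": 0},
    {"linear": [0, 0, 0], "roll": 0},
    {"linear": [0, 0, 0], "roll": 0},
    {"linear": [0, 0, 0], "roll": 0},
    {"linear": [0, 0, 0], "roll": 0},
  ],
  hand=-1,
)

```text
time_s: 46.7
position: [0.4523, -0.4095, 0.0036]
ee_rot: [[0.917, -0.399, 0.001], [-0.399, -0.917, -0.001], [0.001, 0.0, -1.0]]
ft_force: [-1.7, 1.8, 6.0]
opening: 0.0415
gripper_force: 40.0
```

Run:
```python
from h import *
s=status.sense();x,y,z=s["position"]
plan((x,y,.13,-23.5,6),(.555,.308,.16,43.7,34))
```

```text
t 46.7 from [ 4.52300e-01 -4.09500e-01  3.60000e-03 -2.35193e+01]
  rows 6 lin [ 0.    -0.    -0.842] roll -0.001
  rows 34 lin [ 0.268 -0.863 -0.035] roll -0.431
```

Call:
carry_out(
  targets=[
    {"linear": [0, 0, -0.6], "roll": 0},
    {"linear": [0, 0, -0.842], "roll": 0},
    {"linear": [0, 0, -0.842], "roll": 0},
    {"linear": [0, 0, -0.842], "roll": 0},
    {"linear": [0, 0, -0.842], "roll": 0},
    {"linear": [0, 0, -0.842], "roll": 0},
    {"linear": [0, 0, -0.242], "roll": 0},
    {"linear": [0.268, -0.863, -0.035], "roll": -0.431},
    {"linear": [0.268, -0.863, -0.035], "roll": -0.431},
    {"linear": [0.268, -0.863, -0.035], "roll": -0.431},
  ],
)

```text
time_s: 47.7
position: [0.4942, -0.3554, 0.1308]
ee_rot: [[0.953, -0.302, -0.001], [-0.302, -0.953, 0.001], [-0.001, -0.001, -1.0]]
ft_force: [-0.1, 0.5, -1.5]
opening: 0.0412
gripper_force: 40.5
```

Call:
carry_out(
  targets=[
    {"linear": [0.268, -0.863, -0.035], "roll": -0.431},
    {"linear": [0.268, -0.863, -0.035], "roll": -0.431},
    {"linear": [0.268, -0.863, -0.035], "roll": -0.431},
    {"linear": [0.268, -0.863, -0.035], "roll": -0.431},
    {"linear": [0.268, -0.863, -0.035], "roll": -0.431},
    {"linear": [0.268, -0.863, -0.035], "roll": -0.431},
    {"linear": [0.268, -0.863, -0.035], "roll": -0.431},
    {"linear": [0.268, -0.863, -0.035], "roll": -0.431},
    {"linear": [0.268, -0.863, -0.035], "roll": -0.431},
    {"linear": [0.268, -0.863, -0.035], "roll": -0.431},
  ],
)

```text
time_s: 48.7
position: [0.5924, -0.153, 0.1393]
ee_rot: [[0.999, 0.039, -0.001], [0.039, -0.999, 0.001], [-0.001, -0.001, -1.0]]
ft_force: [1.0, -0.2, -1.4]
opening: 0.0411
gripper_force: 40.6
```

Call:
carry_out(
  targets=[
    {"linear": [0.268, -0.863, -0.035], "roll": -0.431},
    {"linear": [0.268, -0.863, -0.035], "roll": -0.431},
    {"linear": [0.268, -0.863, -0.035], "roll": -0.431},
    {"linear": [0.268, -0.863, -0.035], "roll": -0.431},
    {"linear": [0.268, -0.863, -0.035], "roll": -0.431},
    {"linear": [0.268, -0.863, -0.035], "roll": -0.431},
    {"linear": [0.268, -0.863, -0.035], "roll": -0.431},
    {"linear": [0.268, -0.863, -0.035], "roll": -0.431},
    {"linear": [0.268, -0.863, -0.035], "roll": -0.431},
    {"linear": [0.268, -0.863, -0.035], "roll": -0.431},
  ],
)

```text
time_s: 49.7
position: [0.6163, 0.0703, 0.148]
ee_rot: [[0.927, 0.375, -0.001], [0.375, -0.927, 0.0], [-0.001, -0.001, -1.0]]
ft_force: [-0.2, 0.0, -0.8]
opening: 0.0409
gripper_force: 40.6
```

Call:
carry_out(
  targets=[
    {"linear": [0.268, -0.863, -0.035], "roll": -0.431},
    {"linear": [0.268, -0.863, -0.035], "roll": -0.431},
    {"linear": [0.268, -0.863, -0.035], "roll": -0.431},
    {"linear": [0.268, -0.863, -0.035], "roll": -0.431},
    {"linear": [0.268, -0.863, -0.035], "roll": -0.431},
    {"linear": [0.268, -0.863, -0.035], "roll": -0.431},
    {"linear": [0.268, -0.863, -0.035], "roll": -0.431},
    {"linear": [0.268, -0.863, -0.035], "roll": -0.431},
    {"linear": [0.268, -0.863, -0.035], "roll": -0.431},
    {"linear": [0.268, -0.863, -0.035], "roll": -0.431},
  ],
)

```text
time_s: 50.7
position: [0.5634, 0.2886, 0.1567]
ee_rot: [[0.746, 0.666, -0.001], [0.666, -0.746, -0.0], [-0.001, -0.001, -1.0]]
ft_force: [0.6, 0.2, -0.7]
opening: 0.0411
gripper_force: 40.6
```

Call:
carry_out(
  targets=[
    {"linear": [0.268, -0.863, -0.035], "roll": -0.431},
    {"linear": [0, 0, 0], "roll": 0},
    {"linear": [0, 0, 0], "roll": 0},
    {"linear": [0, 0, 0], "roll": 0},
    {"linear": [0, 0, 0], "roll": 0},
    {"linear": [0, 0, 0], "roll": 0},
    {"linear": [0, 0, 0], "roll": 0},
    {"linear": [0, 0, 0], "roll": 0},
    {"linear": [0, 0, 0], "roll": 0},
    {"linear": [0, 0, 0], "roll": 0},
  ],
)

```text
time_s: 51.7
position: [0.555, 0.3085, 0.1586]
ee_rot: [[0.724, 0.69, 0.0], [0.69, -0.724, 0.0], [0.0, 0.0, -1.0]]
ft_force: [0.1, -0.7, -0.3]
opening: 0.0412
gripper_force: 40.6
```

Run:
```python
from h import *
s,im=snap("w12");print(s["position"],s["opening"])
b=box(s,.5998,.3516,.004,85);print(b)
c=seg(im,(3,90,90),(22,255,255),b);print(c.min(0),c.max(0));x,y,a=fit("wrist",c,.004,s)
c=seg(im,(0,0,150),(180,60,255),(220,220,400,470));print(c.min(0),c.max(0))
P=np.array([p2w("wrist",q,s["position"][2]+.0024,s) for q in c]);L=(P-s["position"])@s["ee_rot"];print(L.min(0).round(4),L.max(0).round(4))
plan((x,y,.03,a,10))
```

```text
[0.55497788 0.30847961 0.15863748] 0.04117963929268011
[222, 46, 392, 216]
[261.  47.] [355. 207.]
centre 0.5999 0.3513 size 110.1 66.2 ang 43.7
[220. 220.] [399. 449.]
[-0.0639 -0.0346 -0.0024] [ 0.0409  0.0351 -0.0024]
t 51.75 from [ 0.5549  0.3085  0.1586 43.6503]
  rows 10 lin [0.248 0.    0.515] roll -0.002
```

Run:
```python
from h import *
s=pickle.load(open("w12.pkl","rb"));im=cv2.imread("pics/w12.png")
cv2.imwrite("pics/w12c.png",cv2.resize(im[180:470,200:420],None,fx=2,fy=2))
```

```text
(no output)
```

View pics/w12c.png

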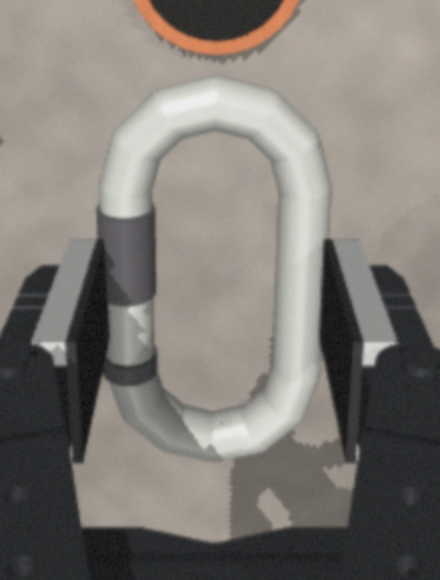

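Run:
```python
from h import *
s=pickle.load(open("w12.pkl","rb"))
for q in [(307.5,219.5),(307.5,410)]: print(((p2w("wrist",q,s["position"][2]+.0014,s)-s["position"])@s["ee_rot"]).round(4))
```

```text
[ 0.0408 -0.0006 -0.0014]
[-0.0437 -0.0006 -0.0014]
```

Call:
carry_out(
  targets=[
    {"linear": [0.253, 0, 0.515], "roll": 0},
    {"linear": [0.253, 0, 0.515], "roll": 0},
    {"linear": [0.253, 0, 0.515], "roll": 0},
    {"linear": [0.253, 0, 0.515], "roll": 0},
    {"linear": [0.253, 0, 0.515], "roll": 0},
    {"linear": [0.253, 0, 0.515], "roll": 0},
    {"linear": [0.253, 0, 0.515], "roll": 0},
    {"linear": [0.253, 0, 0.515], "roll": 0},
    {"linear": [0.253, 0, 0.515], "roll": 0},
    {"linear": [0.253, 0, 0.515], "roll": 0},
  ],
)

```text
time_s: 52.75
position: [0.6011, 0.3526, 0.0288]
ee_rot: [[0.724, 0.69, 0.0], [0.69, -0.724, 0.0], [0.0, 0.0, -1.0]]
ft_force: [-0.2, 0.2, -0.7]
opening: 0.0411
gripper_force: 40.6
```

Call:
carry_out(
  targets=[
    {"linear": [0, 0, 0.173], "roll": 0},
    {"linear": [0, 0, 0.173], "roll": 0},
    {"linear": [0, 0, 0.173], "roll": 0},
    {"linear": [0, 0, 0.173], "roll": 0},
    {"linear": [0, 0, 0.173], "roll": 0},
    {"linear": [0, 0, 0], "roll": 0},
    {"linear": [0, 0, 0], "roll": 0},
    {"linear": [0, 0, 0], "roll": 0},
    {"linear": [0, 0, 0], "roll": 0},
    {"linear": [0, 0, 0], "roll": 0},
  ],
)

```text
time_s: 53.75
position: [0.6008, 0.3522, 0.0084]
ee_rot: [[0.724, 0.69, 0.0], [0.69, -0.724, 0.0], [0.0, 0.0, -1.0]]
ft_force: [0.2, 0.2, -1.0]
opening: 0.0414
gripper_force: 40.6
```

Call:
carry_out(
  targets=[
    {"linear": [0, 0, 0.018], "roll": 0},
    {"linear": [0, 0, 0.018], "roll": 0},
    {"linear": [0, 0, 0], "roll": 0},
    {"linear": [0, 0, 0], "roll": 0},
    {"linear": [0, 0, 0], "roll": 0},
    {"linear": [0, 0, 0], "roll": 0},
    {"linear": [0, 0, 0], "roll": 0},
    {"linear": [0, 0, 0], "roll": 0},
    {"linear": [0, 0, 0], "roll": 0},
    {"linear": [0, 0, 0], "roll": 0},
  ],
)

```text
time_s: 54.75
position: [0.6008, 0.3522, 0.0077]
ee_rot: [[0.724, 0.69, 0.0], [0.69, -0.724, 0.0], [0.0, 0.0, -1.0]]
ft_force: [-1.0, -1.0, 5.4]
opening: 0.0407
gripper_force: 41.8
```

Call:
carry_out(
  targets=[
    {"linear": [0, 0, 0], "roll": 0},
    {"linear": [0, 0, 0], "roll": 0},
    {"linear": [0, 0, 0], "roll": 0},
    {"linear": [0, 0, 0], "roll": 0},
    {"linear": [0, 0, 0], "roll": 0},
    {"linear": [0, 0, 0], "roll": 0},
    {"linear": [0, 0, 0], "roll": 0},
    {"linear": [0, 0, -0.1], "roll": 0},
    {"linear": [0, 0, -0.3], "roll": 0},
    {"linear": [0, 0, -0.5], "roll": 0},
  ],
  hand=1,
)

```text
time_s: 55.75
position: [0.6001, 0.3519, 0.0297]
ee_rot: [[0.724, 0.69, -0.002], [0.69, -0.724, -0.001], [-0.002, -0.001, -1.0]]
ft_force: [-0.7, -0.4, -0.2]
opening: 0.0851
gripper_force: 0.0
```

Call:
carry_out(
  targets=[
    {"linear": [-0.3, 0, -0.8], "roll": 0},
    {"linear": [-0.4, 0, -0.8], "roll": 0},
    {"linear": [-0.4, 0, -0.8], "roll": 0},
    {"linear": [-0.4, 0, -0.8], "roll": 0},
    {"linear": [-0.4, 0, -0.8], "roll": 0},
    {"linear": [-0.4, 0, -0.8], "roll": 0},
    {"linear": [0, 0, 0], "roll": 0},
    {"linear": [0, 0, 0], "roll": 0},
    {"linear": [0, 0, 0], "roll": 0},
    {"linear": [0, 0, 0], "roll": 0},
  ],
)

```text
time_s: 56.75
position: [0.5586, 0.3124, 0.1482]
ee_rot: [[0.724, 0.69, -0.002], [0.69, -0.724, -0.001], [-0.002, -0.001, -1.0]]
ft_force: [-0.3, -0.1, 0.0]
opening: 0.0851
gripper_force: 0.0
```

Run:
```python
from h import *
s,im=snap("w13");print(s["position"])
b=box(s,.5998,.3516,.004,90);print(b)
fit("wrist",seg(im,(3,90,90),(22,255,255),b),.004,s)
b=box(s,.5998,.3516,.009,65);c=seg(im,(0,0,140),(180,60,255),b);print(b,c.min(0),c.max(0));fit("wrist",c,.010,s)
# cat: where is it in this view
print("cat px",px(s,.4456,.4037,.034),px(s,.4456,.4037,.078))
b=box(s,.4456,.4037,.05,60);c=seg(im,(0,0,165),(180,40,255),b);print(b,c.min(0),c.max(0),cv2.contourArea(c.astype(np.float32)))
# horn
plan((.42,-.03,.16,-5.6,18))
```

```text
[0.55856093 0.31241939 0.14824726]
[218, 49, 398, 229]
centre 0.5997 0.3512 size 109.6 66.2 ang 43.8
[243, 75, 373, 205] [276.  75.] [339. 198.]
centre 0.6003 0.3524 size 81.0 42.0 ang 44.3
cat px [ 96.24129618 257.77027167] [ 58.55926862 285.31717825]
[23, 206, 143, 326] [ 51. 224.] [111. 298.] 2022.0
t 56.8 from [ 0.5586  0.3124  0.1483 43.6573]
  rows 18 lin [-0.571  0.625 -0.026] roll 0.597
```

Run:
```python
from h import *
plan((.435,.012,.19,-5,18))
```

```text
t 56.8 from [ 0.5586  0.3124  0.1483 43.6573]
  rows 18 lin [-0.508  0.544 -0.093] roll 0.59
```

Call:
carry_out(
  targets=[
    {"linear": [-0.508, 0.544, -0.093], "roll": 0.59},
    {"linear": [-0.508, 0.544, -0.093], "roll": 0.59},
    {"linear": [-0.508, 0.544, -0.093], "roll": 0.59},
    {"linear": [-0.508, 0.544, -0.093], "roll": 0.59},
    {"linear": [-0.508, 0.544, -0.093], "roll": 0.59},
    {"linear": [-0.508, 0.544, -0.093], "roll": 0.59},
    {"linear": [-0.508, 0.544, -0.093], "roll": 0.59},
    {"linear": [-0.508, 0.544, -0.093], "roll": 0.59},
    {"linear": [-0.508, 0.544, -0.093], "roll": 0.59},
    {"linear": [-0.508, 0.544, -0.093], "roll": 0.59},
  ],
)

```text
time_s: 57.8
position: [0.5215, 0.1304, 0.1733]
ee_rot: [[0.959, 0.282, 0.0], [0.282, -0.959, -0.0], [0.0, 0.0, -1.0]]
ft_force: [0.3, -0.1, -0.6]
opening: 0.0851
gripper_force: 0.0
```

Call:
carry_out(
  targets=[
    {"linear": [-0.508, 0.544, -0.093], "roll": 0.59},
    {"linear": [-0.508, 0.544, -0.093], "roll": 0.59},
    {"linear": [-0.508, 0.544, -0.093], "roll": 0.59},
    {"linear": [-0.508, 0.544, -0.093], "roll": 0.59},
    {"linear": [-0.508, 0.544, -0.093], "roll": 0.59},
    {"linear": [-0.508, 0.544, -0.093], "roll": 0.59},
    {"linear": [-0.508, 0.544, -0.093], "roll": 0.59},
    {"linear": [-0.508, 0.544, -0.093], "roll": 0.59},
    {"linear": [0, 0, 0], "roll": 0},
    {"linear": [0, 0, 0], "roll": 0},
  ],
)

```text
time_s: 58.8
position: [0.4353, 0.0117, 0.1919]
ee_rot: [[0.996, -0.089, 0.001], [-0.089, -0.996, 0.0], [0.001, -0.0, -1.0]]
ft_force: [-0.4, 0.1, -0.5]
opening: 0.0856
gripper_force: 0.0
```

```bash
cat >> h.py <<'E'
def horn(s,im,x,y,z,b=None):
    b=b or box(s,x,y,z,170)
    hsv=cv2.cvtColor(im,cv2.COLOR_BGR2HSV);m=cv2.inRange(hsv,(0,150,60),(4,255,255))|cv2.inRange(hsv,(174,150,60),(180,255,255))
    k=np.zeros_like(m);k[b[1]:b[3],b[0]:b[2]]=255
    cs,_=cv2.findContours(m&k,cv2.RETR_EXTERNAL,cv2.CHAIN_APPROX_NONE);c=max(cs,key=cv2.contourArea)[:,0,:].astype(float)
    print("px",c.min(0),c.max(0))
    P=np.array([p2w("wrist",q,z,s)[:2] for q in c]);fit("wrist",c,z,s)
    d=P.mean(0);u=np.linalg.svd(P-d)[2][0];u*=np.sign(u[0]);n=np.array([-u[1],u[0]])
    for _ in range(3):  # axis from shank edges only
        t=(P-d)@u;w=(P-d)@n;ends=(t.min(),t.max())
        sh=(t>ends[1]-.062)&(t<ends[1]-.015);a,b_=[np.polyfit(t[sh&q],w[sh&q],1) for q in (w>0,w<0)]
        k=(a+b_)/2;d=d+n*k[1];an=np.arctan2(u[1],u[0])+np.arctan(k[0]);u=np.array([np.cos(an),np.sin(an)]);n=np.array([-u[1],u[0]])
    t=(P-d)@u;mid=d+u*(t.min()+t.max())/2
    print("len",np.ptp(t).round(4),"shank w",(a[1]-b_[1]).round(4),"mid",mid.round(4),"yaw",np.degrees(an).round(2));return mid,u,an
E
python3 - <<'E'
from h import *
s,im=snap("w14");print(s["position"])
horn(s,im,.459,.012,.008)
E
```

```text
[0.43530368 0.01169419 0.1919011 ]
px [282.  88.] [325. 259.]
centre 0.4579 0.0103 size 139.2 34.6 ang -9.1
len 0.1392 shank w 0.0204 mid [0.458  0.0104] yaw -8.97
```

Run:
```python
from h import *
plan((.466,.0092,.08,-9,8),(.466,.0092,.0025,-9,8))
```

```text
t 58.85 from [ 0.4355  0.0119  0.1918 -5.0507]
  rows 8 lin [ 0.153 -0.004  0.559] roll 0.108
  rows 8 lin [0.    0.    0.387] roll 0.0
```

Call:
carry_out(
  targets=[
    {"linear": [0.153, -0.004, 0.559], "roll": 0.108},
    {"linear": [0.153, -0.004, 0.559], "roll": 0.108},
    {"linear": [0.153, -0.004, 0.559], "roll": 0.108},
    {"linear": [0.153, -0.004, 0.559], "roll": 0.108},
    {"linear": [0.153, -0.004, 0.559], "roll": 0.108},
    {"linear": [0.153, -0.004, 0.559], "roll": 0.108},
    {"linear": [0.153, -0.004, 0.559], "roll": 0.108},
    {"linear": [0.153, -0.004, 0.559], "roll": 0.108},
    {"linear": [0, 0, 0], "roll": 0},
    {"linear": [0, 0, 0], "roll": 0},
  ],
)

```text
time_s: 59.85
position: [0.4659, 0.0096, 0.0797]
ee_rot: [[0.988, -0.155, -0.001], [-0.155, -0.988, 0.0], [-0.001, -0.0, -1.0]]
ft_force: [0.5, 1.1, 0.6]
opening: 0.0857
gripper_force: 0.0
```

Call:
carry_out(
  targets=[
    {"linear": [0, 0, 0.387], "roll": 0},
    {"linear": [0, 0, 0.387], "roll": 0},
    {"linear": [0, 0, 0.387], "roll": 0},
    {"linear": [0, 0, 0.387], "roll": 0},
    {"linear": [0, 0, 0.387], "roll": 0},
    {"linear": [0, 0, 0.387], "roll": 0},
    {"linear": [0, 0, 0.387], "roll": 0},
    {"linear": [0, 0, 0.387], "roll": 0},
    {"linear": [0, 0, 0], "roll": 0},
    {"linear": [0, 0, 0], "roll": 0},
  ],
)

```text
time_s: 60.85
position: [0.4658, 0.0092, 0.0022]
ee_rot: [[0.988, -0.156, -0.001], [-0.156, -0.988, 0.0], [-0.001, -0.0, -1.0]]
ft_force: [0.3, -0.6, 0.1]
opening: 0.0858
gripper_force: 0.0
```

Call:
carry_out(
  targets=[
    {"linear": [0, 0, 0], "roll": 0},
    {"linear": [0, 0, 0], "roll": 0},
    {"linear": [0, 0, 0], "roll": 0},
    {"linear": [0, 0, 0], "roll": 0},
    {"linear": [0, 0, 0], "roll": 0},
    {"linear": [0, 0, 0], "roll": 0},
    {"linear": [0, 0, 0], "roll": 0},
    {"linear": [0, 0, 0], "roll": 0},
    {"linear": [0, 0, 0], "roll": 0},
    {"linear": [0, 0, 0], "roll": 0},
  ],
  hand=-1,
)

```text
time_s: 61.85
position: [0.4663, 0.009, 0.0029]
ee_rot: [[0.988, -0.156, 0.001], [-0.156, -0.988, -0.0], [0.001, 0.0, -1.0]]
ft_force: [0.3, 0.8, 5.4]
opening: 0.021
gripper_force: 40.5
```

Run:
```python
from h import *
s=status.sense();x,y,z=s["position"]
plan((x,y,.14,-9,7),(.50,-.15,.16,-4,10))
```

```text
t 61.85 from [ 4.6630e-01  9.0000e-03  2.9000e-03 -8.9901e+00]
  rows 7 lin [-0.     0.    -0.783] roll 0.0
  rows 10 lin [ 0.209  0.616 -0.08 ] roll -0.109
```

Run:
```python
from h import *
s=status.sense();x,y,z=s["position"]
plan((x,y,.14,-9,7),(.55,-.06,.2,-3.5,10))
```

```text
t 61.85 from [ 4.6630e-01  9.0000e-03  2.9000e-03 -8.9901e+00]
  rows 7 lin [-0.     0.    -0.783] roll 0.0
  rows 10 lin [ 0.364  0.236 -0.24 ] roll -0.12
```

Call:
carry_out(
  targets=[
    {"linear": [0, 0, -0.5], "roll": 0},
    {"linear": [0, 0, -0.783], "roll": 0},
    {"linear": [0, 0, -0.783], "roll": 0},
    {"linear": [0, 0, -0.783], "roll": 0},
    {"linear": [0, 0, -0.783], "roll": 0},
    {"linear": [0, 0, -0.783], "roll": 0},
    {"linear": [0, 0, -0.783], "roll": 0},
    {"linear": [0, 0, -0.283], "roll": 0},
    {"linear": [0.364, 0.236, -0.24], "roll": -0.12},
    {"linear": [0.364, 0.236, -0.24], "roll": -0.12},
  ],
)

```text
time_s: 62.85
position: [0.4819, -0.0056, 0.1511]
ee_rot: [[0.991, -0.136, -0.001], [-0.136, -0.991, 0.0], [-0.001, 0.0, -1.0]]
ft_force: [0.0, 0.5, 0.2]
opening: 0.0207
gripper_force: 39.9
```

Call:
carry_out(
  targets=[
    {"linear": [0.364, 0.236, -0.24], "roll": -0.12},
    {"linear": [0.364, 0.236, -0.24], "roll": -0.12},
    {"linear": [0.364, 0.236, -0.24], "roll": -0.12},
    {"linear": [0.364, 0.236, -0.24], "roll": -0.12},
    {"linear": [0.364, 0.236, -0.24], "roll": -0.12},
    {"linear": [0.364, 0.236, -0.24], "roll": -0.12},
    {"linear": [0.364, 0.236, -0.24], "roll": -0.12},
    {"linear": [0.364, 0.236, -0.24], "roll": -0.12},
    {"linear": [0, 0, 0], "roll": 0},
    {"linear": [0, 0, 0], "roll": 0},
  ],
)

```text
time_s: 63.85
position: [0.5496, -0.0598, 0.1995]
ee_rot: [[0.998, -0.061, -0.0], [-0.061, -0.998, 0.0], [-0.0, -0.0, -1.0]]
ft_force: [-0.8, -0.7, -0.1]
opening: 0.0207
gripper_force: 39.9
```

Run:
```python
from h import *
s,im=snap("w15");print(s["position"],s["opening"])
c=seg(im,(3,90,90),(22,255,255),(390,0,640,330));print(c.min(0),c.max(0));x,y,a=fit("wrist",c,.004,s)
z=s["position"][2]+.008-.0029
mid,u,an=horn(s,im,0,0,z,(200,60,390,470))
d=np.r_[mid,s["position"][2]]-s["position"];print("mid in tool",(d@s["ee_rot"]).round(4))
```

```text
[ 0.54957781 -0.0598491   0.19946883] 0.02068456143432106
[411.  31.] [498. 222.]
centre 0.5999 -0.1802 size 149.8 56.3 ang -2.9
px [266. 159.] [348. 451.]
centre 0.5492 -0.0611 size 125.1 35.2 ang -5.3
len 0.1252 shank w 0.0214 mid [ 0.5494 -0.0592] yaw -3.42
mid in tool [-0.0003 -0.0007  0.    ]
```

Run:
```python
from h import *
plan((.6083,-.1806,.04,-2.9,12),(.6083,-.1806,.0081,-2.9,6))
```

```text
t 63.9 from [ 0.5492 -0.0596  0.1991 -3.4866]
  rows 12 lin [0.219 0.392 0.53 ] roll -0.011
  rows 6 lin [-0.     0.     0.213] roll 0.0
```

Call:
carry_out(
  targets=[
    {"linear": [0.219, 0.392, 0.53], "roll": -0.011},
    {"linear": [0.219, 0.392, 0.53], "roll": -0.011},
    {"linear": [0.219, 0.392, 0.53], "roll": -0.011},
    {"linear": [0.219, 0.392, 0.53], "roll": -0.011},
    {"linear": [0.219, 0.392, 0.53], "roll": -0.011},
    {"linear": [0.219, 0.392, 0.53], "roll": -0.011},
    {"linear": [0.219, 0.392, 0.53], "roll": -0.011},
    {"linear": [0.219, 0.392, 0.53], "roll": -0.011},
    {"linear": [0.219, 0.392, 0.53], "roll": -0.011},
    {"linear": [0.219, 0.392, 0.53], "roll": -0.011},
  ],
)

```text
time_s: 64.9
position: [0.5984, -0.1618, 0.0649]
ee_rot: [[0.999, -0.053, -0.001], [-0.053, -0.999, 0.001], [-0.001, -0.001, -1.0]]
ft_force: [-0.2, 0.1, -0.8]
opening: 0.0207
gripper_force: 39.9
```

Call:
carry_out(
  targets=[
    {"linear": [0.219, 0.392, 0.53], "roll": -0.011},
    {"linear": [0.219, 0.392, 0.53], "roll": -0.011},
    {"linear": [0, 0, 0], "roll": 0},
    {"linear": [0, 0, 0.213], "roll": 0},
    {"linear": [0, 0, 0.213], "roll": 0},
    {"linear": [0, 0, 0.213], "roll": 0},
    {"linear": [0, 0, 0.213], "roll": 0},
    {"linear": [0, 0, 0.213], "roll": 0},
    {"linear": [0, 0, 0.213], "roll": 0},
    {"linear": [0, 0, 0], "roll": 0},
  ],
)

```text
time_s: 65.9
position: [0.6079, -0.1804, 0.0075]
ee_rot: [[0.999, -0.05, -0.002], [-0.05, -0.999, 0.001], [-0.002, -0.001, -1.0]]
ft_force: [0.5, 0.3, -1.0]
opening: 0.0205
gripper_force: 39.9
```

Call:
carry_out(
  targets=[
    {"linear": [0, 0, 0], "roll": 0},
    {"linear": [0, 0, 0], "roll": 0},
    {"linear": [0, 0, 0], "roll": 0},
    {"linear": [0, 0, 0], "roll": 0},
    {"linear": [0, 0, 0], "roll": 0},
    {"linear": [0, 0, 0], "roll": 0},
    {"linear": [0, 0, 0], "roll": 0},
    {"linear": [0, 0, 0], "roll": 0},
    {"linear": [0, 0, 0], "roll": 0},
    {"linear": [0, 0, 0], "roll": 0},
  ],
)

```text
time_s: 66.9
position: [0.6085, -0.1809, 0.0085]
ee_rot: [[0.999, -0.05, 0.0], [-0.05, -0.999, -0.0], [0.0, 0.0, -1.0]]
ft_force: [0.1, -0.1, -0.7]
opening: 0.0211
gripper_force: 39.9
```

Lower 1.2 mm, release, retreat to a viewing spot.

Call:
carry_out(
  targets=[
    {"linear": [0, 0, 0.02], "roll": 0},
    {"linear": [0, 0, 0.02], "roll": 0},
    {"linear": [0, 0, 0.01], "roll": 0},
    {"linear": [0, 0, 0], "roll": 0},
    {"linear": [0, 0, 0], "roll": 0},
    {"linear": [0, 0, 0], "roll": 0},
    {"linear": [0, 0, 0], "roll": 0},
    {"linear": [0, 0, 0], "roll": 0},
    {"linear": [0, 0, 0], "roll": 0},
    {"linear": [0, 0, 0], "roll": 0},
  ],
)

```text
time_s: 67.9
position: [0.6086, -0.1809, 0.0073]
ee_rot: [[0.999, -0.05, 0.0], [-0.05, -0.999, -0.0], [0.0, 0.0, -1.0]]
ft_force: [0.1, 0.1, -0.6]
opening: 0.0207
gripper_force: 39.9
```

Call:
carry_out(
  targets=[
    {"linear": [0, 0, 0], "roll": 0},
    {"linear": [0, 0, 0], "roll": 0},
    {"linear": [0, 0, 0], "roll": 0},
    {"linear": [0, 0, 0], "roll": 0},
    {"linear": [0, 0, 0], "roll": 0},
    {"linear": [0, 0, 0], "roll": 0},
    {"linear": [0, 0, 0], "roll": 0},
    {"linear": [0, 0, 0], "roll": 0},
    {"linear": [0, 0, -0.1], "roll": 0},
    {"linear": [0, 0, -0.3], "roll": 0},
  ],
  hand=1,
)

```text
time_s: 68.9
position: [0.6079, -0.1805, 0.0167]
ee_rot: [[0.999, -0.05, -0.002], [-0.05, -0.999, 0.001], [-0.002, -0.001, -1.0]]
ft_force: [0.8, -0.8, -0.9]
opening: 0.0855
gripper_force: 0.0
```

Call:
carry_out(
  targets=[
    {"linear": [0, 0, -0.8], "roll": 0},
    {"linear": [0, 0, -0.9], "roll": 0},
    {"linear": [-0.4, 0, -0.9], "roll": 0},
    {"linear": [-0.6, 0, -0.9], "roll": 0},
    {"linear": [-0.6, 0, -0.9], "roll": 0},
    {"linear": [-0.6, 0, -0.9], "roll": 0},
    {"linear": [-0.6, 0, -0.9], "roll": 0},
    {"linear": [-0.6, 0, -0.9], "roll": 0},
    {"linear": [-0.6, 0, -0.4], "roll": 0},
    {"linear": [-0.6, 0, 0], "roll": 0},
  ],
)

```text
time_s: 69.9
position: [0.4943, -0.1757, 0.2082]
ee_rot: [[0.999, -0.05, 0.005], [-0.05, -0.999, -0.003], [0.005, 0.003, -1.0]]
ft_force: [-0.3, -0.5, 0.5]
opening: 0.0854
gripper_force: 0.0
```

Call:
carry_out(
  targets=[
    {"linear": [-0.6, 0, 0], "roll": 0},
    {"linear": [-0.4, 0, 0], "roll": 0},
    {"linear": [0, 0, 0], "roll": 0},
    {"linear": [0, 0, 0], "roll": 0},
    {"linear": [0, 0, 0], "roll": 0},
    {"linear": [0, 0, 0], "roll": 0},
    {"linear": [0, 0, 0], "roll": 0},
    {"linear": [0, 0, 0], "roll": 0},
    {"linear": [0, 0, 0], "roll": 0},
    {"linear": [0, 0, 0], "roll": 0},
  ],
)

```text
time_s: 70.9
position: [0.4688, -0.1738, 0.2047]
ee_rot: [[0.999, -0.05, -0.0], [-0.05, -0.999, 0.0], [-0.0, -0.0, -1.0]]
ft_force: [0.8, 0.0, -0.5]
opening: 0.0852
gripper_force: 0.0
```

Run:
```python
from h import *
s,im=snap("w16");print(s["position"])
def B(x0,x1,y0,y1,z):
    P=np.array([px(s,x,y,z) for x in (x0,x1) for y in (y0,y1)]);return [max(0,int(t)) for t in (*P.min(0),*P.max(0))]
b=B(.515,.69,-.225,-.14,.004);print(b)
fit("wrist",seg(im,(5,90,90),(22,255,255),b),.004,s);horn(s,im,0,0,.012,b)
b=B(.42,.515,-.255,-.16,.004);print("round",b);fit("wrist",seg(im,(4,90,60),(22,255,255),b),.004,s)
b=B(.43,.505,-.24,-.17,.049);fit("wrist",seg(im,(4,120,120),(22,255,255),b),.049,s)
sd=viewer.camera("side");cv2.imwrite("pics/side2.png",sd)
p=viewer.camera_params("side")
hsv=cv2.cvtColor(sd,cv2.COLOR_BGR2HSV);m=cv2.inRange(hsv,(0,0,165),(180,45,255))
def ps(X): c=p["K"]@(np.array(p["R"])@X+p["t"]);return c[:2]/c[2]
print("cat foot/top px",ps(np.array([.4456,.4037,.014])),ps(np.array([.4456,.4037,.078])))
u,v=ps(np.array([.4456,.4037,.04])).astype(int);k=m[v-30:v+30,u-20:u+20];ys,xs=np.nonzero(k)
print("white",xs.min()+u-20,xs.max()+u-20,ys.min()+v-30,ys.max()+v-30,len(xs))
d=cv2.absdiff(sd,cv2.imread("pics/side0.png")).max(2);u,v=ps(np.array([.606,.167,.03])).astype(int);print("cactus diff",d[v-15:v+15,u-12:u+12].mean())
```

```text
[ 0.4687718  -0.17380604  0.20474297]
[243, 0, 366, 149]
centre 0.5743 -0.1793 size 97.5 55.9 ang -2.9
px [284.   0.] [330. 130.]
centre 0.5753 -0.1788 size 92.1 35.9 ang -2.9
len 0.0921 shank w 0.0306 mid [ 0.5753 -0.1787] yaw -2.77
round [288, 142, 402, 254]
centre 0.4653 -0.2056 size 84.9 84.0 ang -28.7
centre 0.4723 -0.2026 size 70.4 70.1 ang 87.1
cat foot/top px [306.9774157  141.15196888] [306.59265095 122.9981801 ]
white 293 311 122 133 26
cactus diff 3.7444444444444445
```

Run:
```python
from h import *
a=cv2.imread("pics/side0.png");b=cv2.imread("pics/side2.png")
hb=cv2.cvtColor(b,cv2.COLOR_BGR2HSV)
print(hb[116:158:3,288:328:3,2]);print(hb[116:158:3,288:328:3,1])
s=pickle.load(open("w16.pkl","rb"));im=cv2.imread("pics/w16.png");h=cv2.cvtColor(im,cv2.COLOR_BGR2HSV)
u,v=px(s,.4653,-.2058,.049).astype(int);print(u,v,[h[v,u+k].tolist() for k in range(-60,61,8)],[h[v+k,u].tolist() for k in range(-60,61,8)])
```

```text
[[ 39  45  34  54  58  56  60  55  58  57  56  59  56  62]
 [ 50  34 106  59  58  61  59  56  57  55  55  54  59  90]
 [128 121 168 155  82  56  55  54  55  56  59  75  95 102]
 [129 107 141 166 177 129  53  56  55  53  65  94 106 107]
 [ 81 135 104 129 148 163 178  60  57  69  95 103 109 110]
 [ 51  62 123 132 102 142 155 133 100  90 101 105 107 119]
 [ 60  57  55  91 136  99 128 151  91 101 108 114 116 132]
 [ 56  58  55  55  66 119 125 101 129 105 109 118 126 140]
 [ 55  56  60  55  62  53  91 136  99 124 118 123 135 139]
 [ 57  59  59  59  57  57  54  70 122 122 101 132 129 129]
 [ 52  58  54  53  63  56  58  55  55  95 133  99 127  99]
 [ 57  57  59  52  64  61  62  66  65  51  66 122 107  97]
 [ 56  60  53  56  57  43  37  46  50  60  67  57  90  94]
 [ 54  61  57  51  35  30  35  35  39  38  49  63  58  85]]
[[39 62 53 85 79 77 64 74 66 67 73 82 68 78]
 [77 83 26 82 62 88 73 68 72 74 70 85 86 65]
 [62 51 21 21 37 68 65 80 88 55 61 68 75 70]
 [61 52 58 28 30 26 63 55 74 87 82 73 77 74]
 [76 64 54 61 40 28 23 64 54 81 70 82 73 76]
 [60 70 66 58 63 63 28 25 48 79 76 80 76 64]
 [8
[... 163 characters left out ...]
 56 68 61 63]
 [64 66 66 67 61 68 57 60 79 64 63 54 68 70]
 [58 49 95 59 80 75 74 70 71 95 66 67 69 76]
 [68 81 91 68 54 30 28 28 46 68 72 76 71 65]
 [57 75 54 45 44 26 15 51 33 27 57 77 70 66]]
349 217 [[15, 26, 157], [13, 27, 151], [10, 108, 85], [13, 132, 110], [12, 149, 152], [12, 149, 159], [12, 154, 151], [11, 153, 135], [12, 155, 160], [11, 151, 157], [12, 152, 156], [12, 153, 162], [12, 143, 130], [13, 31, 99], [13, 24, 97], [11, 28, 101]] [[10, 144, 197], [30, 13, 40], [12, 30, 42], [15, 117, 129], [11, 148, 159], [12, 149, 157], [12, 154, 149], [12, 149, 128], [11, 144, 110], [12, 150, 165], [12, 146, 110], [11, 143, 118], [12, 98, 146], [18, 24, 139], [15, 26, 140], [15, 25, 141]]
```

Run:
```python
from h import *
im=viewer.camera("scene");p=viewer.camera_params("scene");h=cv2.cvtColor(im,cv2.COLOR_BGR2HSV)
def ps(X): c=p["K"]@(np.array(p["R"])@X+p["t"]);return c[:2]/c[2]
for z in (.004,.014,.048,.078): print(z,ps(np.array([.4456,.4037,z])).round(1))
u,v=ps(np.array([.4456,.4037,.045])).astype(int)
m=cv2.inRange(h,(0,0,125),(180,38,255));k=m[v-32:v+28,u-22:u+22]
print(v-32,u-22)
for r in k[::2]: print("".join("#" if t else "." for t in r))
c0=cv2.imread("pics/scene0.png");a,b=ps(np.array([.606,.167,.03])).astype(int);print("cactus",cv2.absdiff(im,c0)[b-15:b+15,a-12:a+12].mean())
```

```text
0.004 [527.1 289.9]
0.014 [527.9 286.3]
0.048 [530.5 274. ]
0.078 [532.9 262.8]
243 508
############################################
############################################
############################################
############################################
############################################
############################################
############################################
############################################
############################################
############################################
############################################
################..##########################
##############.#..##########################
###############...##########################
##################.#########################
###########...##############################
###.......#.################################
.............##...##########################
............##...###########################
............##..############################
............##..##############........######
...............################.............
...............##############..............#
..................#########...............##
.........................................###
........................................####
.......................................#####
####..................................######
##########...........................#######
#################....................#######
cactus 4.3032407407407405
```

Run:
```python
from h import *
im=viewer.camera("scene");c0=cv2.imread("pics/scene0.png")
d=cv2.absdiff(im,c0).max(2)>30;g=im.max(2)
k=d[243:303,500:560]&True
for j,r in enumerate(k[::2]): print(243+2*j,"".join(("#" if g[243+2*j,500+i]>150 else "+") if t else "." for i,t in enumerate(r)))
```

```text
243 ............................................................
245 ............................................................
247 ............................................................
249 ............................................................
251 ............................................................
253 ............................................................
255 ............................................................
257 ............................................................
259 ...............................##...........................
261 ...............................##...........................
263 ............................######..........................
265 ........................++.....#####........................
267 .........................+.##..######.......................
269 ............................##########......................
271 .............................##########.....................
273 .......................#################....................
275 .....................##..###############....................
277 ++++++++++.+++....+++++++...###########.....................
279 +++++++++.+#+....+++++++++++###########.....................
281 ++++++++.+++...++++++++++++############.....................
283 .+++++..+++...+++++++++++++#################................
285 .......+++...+##++++++++++#################.................
287 ............########++++++################+.................
289 ............++############+##############+..................
291 ...........++++++++++###################+...................
293 .................+++++++++++###########+....................
295 ........................++#++++++++###+.....................
297 ...............................+++++#+......................
299 ............................................................
301 ............................................................
```

```bash
python3 -c "
from plant import workorder
print(workorder.hand_in())"
```

```text
the job is handed in; nothing more can be done
None
```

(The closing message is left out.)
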